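Run the tried-on bangles through the sanitising box

TASK

Run the bangles that customers have tried on through the pink sanitising box: turn its turnbutton clear, open the lid fully, put every bangle lying on the crate top inside, shut the lid right down and turn the turnbutton squarely across it again. Then start the cycle by pressing the treadle pedal right down to its stop, holding it there for about two seconds and letting it come up again. Leave the box shut and secured with all the bangles inside, and do not disturb the vase, the travel cup or the phone stand.

Things in the scene. Friction and masses are not known exactly. Their poses are not given: they have to be found in the camera images.
- box: pink plastic box, fixed, 110 (x) x 210 (y) x 60 mm high without lid, walls and floor 5 mm. Origin: centre of its underside; front faces its own -x (the robot), lid hinged on its +x rim. Two bangles fit side by side along y and stack 3 high. A post 24 x 26 x 68 mm high at (-68, -78) mm in its x, y, against the front, carries the turnbutton. Place and yaw (up to 0.3 rad) vary
- lid (a joint): lid angle, rad: 0 shut, 1.9 at the stop, leaning back past upright. Axis along the box's y, at 55 mm in the box's x, 64 mm up. The lid is a pale pink panel 110 x 210 x 8 mm (top 68 mm up when shut), 0.2 kg; its stiff hinge (0.25 N m) stays at any angle, so it must be pushed fully down to shut. A turnbutton across it really blocks it
- lid_handle (a point): middle of the lid's white handle bar: round, 10 mm thick, 70 mm long, parallel to the box's y, held 38 mm in front of the lid's front edge by two end posts; 148 mm from the hinge axis, 64 mm above the crate top when shut. Pinched from above, it turns between the fingers as the lid swings
- lid_hinge (a point): middle of the lid's hinge axis
- turnbutton (a joint): angle of the black turnbutton about its upright pivot, rad: 0 clear of the lid (long end points to the box's -y, the right), 1.571 squarely across (long end points to the box's +x, 2 mm above the lid); grows counter-clockwise seen from above; stops at both ends. Friction 0.06 N m holds it where it is left. It starts across, at 1.3 to 1.57
- turnbutton_grip (a point): on the turnbutton's pivot axis, 94 mm up, in its upright grip fin: 12 mm thick, 32 mm long along the button, centred on the pivot, 78 to 104 mm up. Below it an 8 mm flat blade (underside 70 mm up, 12 mm wide) has a long end with a white mark, reaching 36 mm from the pivot. The pivot is 13 mm before the box's front face. The long end points along the point's -y
- pedal_base: black rubber base plate of the treadle pedal, fixed to the crate top, 150 (x) x 92 (y) x 12 mm. Origin: centre of its underside; the pedal hinges at its +x end. Its place and yaw vary
- pedal (a joint): angle of the pedal, rad: 0 up (at rest), 0.20 down at its stop. A spring returns it: about 3 N on the pad to start it, 7 N at the stop. The axis runs along the base's y at 62 mm in x and 22 mm above the crate top
- pedal_pad (a point): where to press: middle of the ribbed rubber area on top of the aluminium pedal plate (124 x 66 x 8 mm), 100 mm from the hinge towards the base's -x, 48 mm above the crate top at rest and about 28 mm at the stop
- bangle_wood: brown wooden ring bangle, 72 mm outside, 54 mm inside diameter (9 mm wall, to be pinched with one finger inside the ring), 18 mm high lying flat, 20 to 70 g. Origin: centre of its underside, z along the ring's axis. At the start it lies flat on the crate top to the robot's right (-y), or is absent
- bangle_red: red plastic ring bangle, 72 mm outside, 54 mm inside diameter (9 mm wall, to be pinched with one finger inside the ring), 18 mm high lying flat, 20 to 70 g. Origin: centre of its underside, z along the ring's axis. At the start it lies flat on the crate top to the robot's right (-y), or is absent
- bangle_blue: blue glazed ring bangle, 72 mm outside, 54 mm inside diameter (9 mm wall, to be pinched with one finger inside the ring), 18 mm high lying flat, 20 to 70 g. Origin: centre of its underside, z along the ring's axis. At the start it lies flat on the crate top to the robot's right (-y), or is absent
- bangle_brass: yellow brass ring bangle, 72 mm outside, 54 mm inside diameter (9 mm wall, to be pinched with one finger inside the ring), 18 mm high lying flat, 20 to 70 g. Origin: centre of its underside, z along the ring's axis. At the start it lies flat on the crate top to the robot's right (-y), or is absent
- vase: small empty green glass vase, 72 mm wide at the belly, 135 mm high. Origin: centre of its underside. Bystander: leave it standing where it is (loose).
- cup: aluminium travel cup with black screw-top lid, 74 mm diameter, 137 mm high. Origin: centre of its underside. Bystander: leave it standing where it is (loose).
- phone_stand: red hard silicone phone stand, foot 85 x 70 mm, leaning back 97 mm high. Origin: centre of its foot's underside. Bystander: leave it standing where it is (loose).
Things that resemble listed ones, but are neither listed nor needed, are in the scene too. What is shaped like the bangle_brass but black or green is not meant.

How it is judged:
On the way, in this order (a step that is already met when the one before it is completed fails the run):
1. the turnbutton has been turned clear and the lid opened (value of joint lid above 1.2 rad and value of joint turnbutton below 0.35 rad), for 0.2 s.
2. every bangle is in the box, the lid is shut and the turnbutton is across it (x of bangle_wood in the frame of box between -0.055 and 0.055 m and y of bangle_wood in the frame of box between -0.105 and 0.105 m and z of bangle_wood in the frame of box between -0.005 and 0.058 m and x of bangle_red in the frame of box between -0.055 and 0.055 m and y of bangle_red in the frame of box between -0.105 and 0.105 m and z of bangle_red in the frame of box between -0.005 and 0.058 m and x of bangle_blue in the frame of box between -0.055 and 0.055 m and y of bangle_blue in the frame of box between -0.105 and 0.105 m and z of bangle_blue in the frame of box between -0.005 and 0.058 m and x of bangle_brass in the frame of box between -0.055 and 0.055 m and y of bangle_brass in the frame of box between -0.105 and 0.105 m and z of bangle_brass in the frame of box between -0.005 and 0.058 m and value of joint lid below 0.04 rad and value of joint turnbutton above 1.35 rad), for 0.2 s.
3. with the box shut and secured, the pedal is held down at its stop (all of step 2 and value of joint pedal above 0.18 rad), for 1 s.
At the end, for the whole second after the job is handed in: every bangle present lies at rest inside the box, the lid is shut (within 0.04 rad), the turnbutton is across it (past 1.35 of 1.571 rad) and the pedal is up again (below 0.04 rad) (all of step 2 and linear speed of each of bangle_wood, bangle_red, bangle_blue, bangle_brass below 0.03 m/s and value of joint pedal below 0.04 rad); the robot touches nothing.
It fails at once if the vase is knocked over or shifted more than 40 mm (distance of vase from where it was at the start of the episode above 0.04 m or angle between vase's own z axis and vertical above 0.4 rad).
It fails at once if the travel cup is knocked over or shifted more than 40 mm (distance of cup from where it was at the start of the episode above 0.04 m or angle between cup's own z axis and vertical above 0.4 rad).
It fails at once if the phone stand is knocked over or shifted more than 40 mm (distance of phone_stand from where it was at the start of the episode above 0.04 m or angle between phone_stand's own z axis and vertical above 0.4 rad).
Of bangle_wood, bangle_red, bangle_blue, bangle_brass only 2 to 4 are there at a start; the rules pass over those that are not, and their reading is None.
At some moment in a run one of bangle_wood, bangle_red, bangle_blue, bangle_brass may be knocked a few centimetres aside while the robot is not near it.
Once in a run the grip may slacken for a moment while it holds something.
It also fails if it takes over 210 s, if anything falls off the work surface, if the arm or the gripper's body presses on something with over 40 N, if the wrist force passes 120 N, or if a joint passes its speed limit or range.

ROBOT

A 6-joint arm with a two-finger parallel gripper is mounted at the origin on the work surface. World frame = base frame: x ahead of the robot, y to its left, z up, the work surface at z = 0. Lengths are in m, angles in rad, forces in N, time in s.
With the tool pointing down it reaches from about 0.275 to 0.875 m from the base axis. Payload 12.5 kg.
Tool frame: the origin (TCP) lies at the very end of the fingers, on their centre line; the grasp point (between the pads) lies 19 mm behind it (manip.pinch_z is the z of the grasp point in the tool frame, in m); z points along the fingers, y is the direction in which the jaws open and shut (so a half turn about z gives the same grasp; the last joint's range is limited). The gripper opens to 85 mm and grips with 20 to 120 N. Pads are 22 mm wide; open, the fingers measure 114 mm over their backs; the gripper's body (76 mm by 85 mm) begins 54 mm behind the grasp point. The pads swing forward as they close: fully open they stand 13 mm farther back than shut.
Start: joints at [-1.244, 0.351, 1.652, -0, 1.139, -0.085], TCP at [0.22, -0.504, 0.231] pointing down, gripper open.
Joint ranges: [-2.75, 2.75], [-0.79, 2.1], [0.01, 2.65], [-1.57, 4.71], [0.07, 3.14], [-2.87, 2.87]. Speed limits (rad/s): [2.22, 2.22, 2.79, 3.14, 3.14, 3.14].

INTERFACE

Orientations are given as a rotation vector (axis times angle).
In Python, from station import manip gives the robot as it stands.
- The arm moves only by the tool servo_tool, never from a script. Its argument "rows" is a list that holds one entry, the list of rows, each a list of 5 numbers: the opening, from 0 (shut) to 1 (fully open), then the shift along the tool's x, y, z in m, then the turn about the tool's z in degrees. A call has exactly 5 rows; each row is the pose to reach, as a shift and turn from the pose commanded when the call began, along the tool's axes at that moment; what a row does not reach only later rows make up. A row lasts 1/12 s, in which the tool goes at most 41.7 mm and 7.16 degrees, less where a joint would pass 70% of its speed; a pose out of reach is approached as far as the arm can. A call with a gripper value outside its range is refused whole. The fingers move at their own pace and stop on an object; "force" is the grip in N (left out, the last holds). Time passes only in rows, so rows that repeat a pose let the fingers close, or fill a call up. It gives the time, the measured TCP pose, the force and the opening at its end, in the units of the state.
- manip.read_state(): the state, without advancing time (a new reading comes with each control period).
- manip.read_camera(name): name is "side" or "top"; returns the picture (480x640x3 uint8, red, green, blue); there is no depth.
- manip.camera_model(name): a dict with "intrinsics" (3x3 intrinsics, pixels), "xyz" and "orientation" of the camera in the world. Camera axes: x right, y up, looking along -z (the intrinsics and any distortion apply to the point x, -y, -z); pixel columns grow to the right and rows downward; lengths in m; the calibration is good to about 2 mm. A picture is of the moment at which its call begins. camera_model takes no time and is no camera call.
- manip.hand_in(): hands the job in, once; it reports no verdict.
The state is a dict: "t": time; "qpos": joint angles; "qd": joint speeds; "effort": joint torques, N m; "ee_pos": TCP position; "orientation": TCP orientation; "ft_force": force on the tool from outside, world axes, zero at the start; "ft_torque": the same for the moment, N m; "gripper_width": finger opening in m.
Only numpy, scipy, OpenCV 4.12 (cv2) and the standard library are available. Lean on these libraries where they do the work, as an engineer would, in place of code of your own. Each camera call takes 0.05 s, during which the arm holds its last target.

## Working session

There is one attempt and no reset: what is moved stays moved. The work goes in short steps, Python scripts to look and compute and a tool call to move; the robot and the scene stay as the last step left them, time stands still between calls to the robot, and variables do not carry over. Pictures are saved under pics/ and viewed, and the job is handed in when it is done.

Besides the shell and the picture viewer there is one more tool, called after "Request:" by a JSON object that holds its "api" and its "payload". servo_tool: Moves the arm, as the interface text tells. Its arguments: {"type":"object","properties":{"rows":{"type":"array","items":{"type":"array","items":{"type":"array","items":{"type":"number"}}}},"force":{"type":"number"}},"required":["rows"]}

```bash
ls; mkdir -p pics
python3 - <<'E'
from station import manip
import cv2
for n in("side","top"):
    m=manip.camera_model(n); print(n,m)
    cv2.imwrite(f"pics/{n}0.png",manip.read_camera(n)[:,:,::-1])
print(manip.read_state(), manip.pinch_z)
E
```

```text
pics
side {'intrinsics': array([[455.24943899,   0.        , 318.6309813 ],
       [  0.        , 455.24943899, 240.8819842 ],
       [  0.        ,   0.        ,   1.        ]]), 'xyz': array([ 0.39767744, -0.65528388,  0.67633186]), 'orientation': array([ 0.89271642, -0.13258612, -0.23688034])}
top {'intrinsics': array([[458.98706214,   0.        , 320.05421593],
       [  0.        , 458.98706214, 235.64421346],
       [  0.        ,   0.        ,   1.        ]]), 'xyz': array([0.53997844, 0.03298574, 1.06876897]), 'orientation': array([ 0.06797869, -0.06958721, -1.59577923])}
{'t': 0.1, 'qpos': array([-1.24357162e+00,  3.51208592e-01,  1.65232238e+00, -2.15140623e-05,
        1.13914181e+00, -8.45931288e-02]), 'qd': array([ 4.73278038e-04, -1.11554415e-03, -4.82900253e-04,  7.26117516e-04,
       -4.73079301e-04, -9.46099032e-05]), 'effort': array([ 3.41755185e-05, -5.06836939e+01, -2.91878092e+01, -1.37197553e-04,
        2.57775740e-03,  8.47070510e-06]), 'ee_pos': array([ 0.22007959, -0.50372972,  0.23081223]), 'orientation': array([-3.07417812e+00, -6.42115599e-01,  2.35708680e-04]), 'ft_force': array([-0.38603882,  0.09963524, -0.55881383]), 'ft_torque': array([-0.01145923, -0.02976011, -0.05206418]), 'gripper_width': 0.08581250103027487} -0.0187
```

View pics/top0.png

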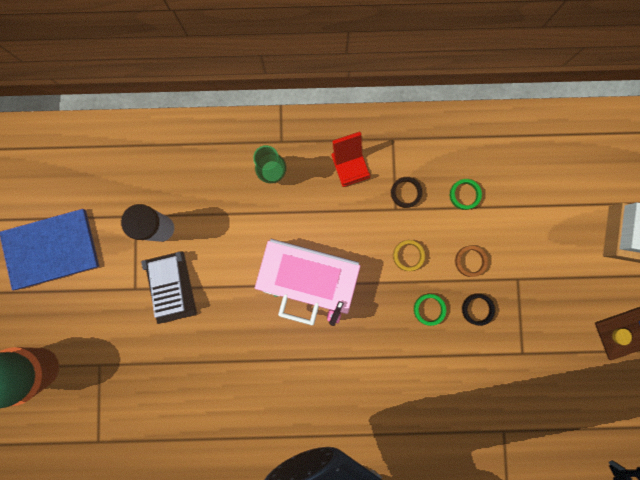

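View pics/side0.png

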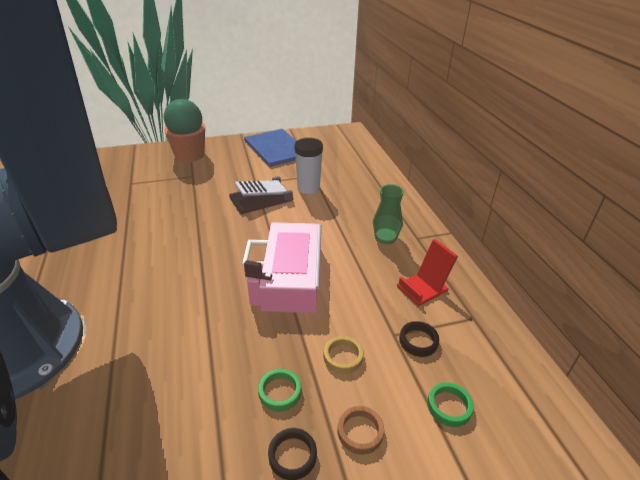

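The top view shows brass at (409,255) and wood at (473,261). The black and green rings are decoys, and no red or blue bangle is visible. The box is at about (308,275), the pedal at (170,287), and the turnbutton at (337,313).

```bash
cat > h.py <<'E'
import numpy as np, cv2
from scipy.spatial.transform import Rotation as R
from station import manip
def pix2w(name,uv,z):
    m=manip.camera_model(name);K=m['intrinsics'];uv=np.atleast_2d(uv).astype(float)
    d=np.c_[(uv[:,0]-K[0,2])/K[0,0],-(uv[:,1]-K[1,2])/K[1,1],-np.ones(len(uv))]
    d=R.from_rotvec(m['orientation']).apply(d);c=np.array(m['xyz'])
    return c+d*((z-c[2])/d[:,2])[:,None]
def proj(name,P):
    m=manip.camera_model(name);K=m['intrinsics'];P=np.atleast_2d(P)
    p=R.from_rotvec(m['orientation']).inv().apply(P-m['xyz'])
    return np.c_[K[0,0]*p[:,0]/-p[:,2]+K[0,2],K[1,1]*-p[:,1]/-p[:,2]+K[1,2]]
def snap(n,f):
    im=manip.read_camera(n)[:,:,::-1].copy();cv2.imwrite('pics/'+f,im);return im
def crop(im,x,y,w,h,s,f):
    cv2.imwrite('pics/'+f,cv2.resize(im[y:y+h,x:x+w],None,fx=s,fy=s,interpolation=cv2.INTER_CUBIC))
def ringfit(name,im,cx,cy,lo,hi,r=34,z=0.009):
    sub=cv2.cvtColor(im,cv2.COLOR_BGR2HSV);m=cv2.inRange(sub,lo,hi)
    k=np.zeros_like(m);cv2.circle(k,(int(cx),int(cy)),r,255,-1);m&=k
    v,u=np.nonzero(m);W=pix2w(name,np.c_[u,v],z)[:,:2]
    return m,W
E
python3 - <<'E'
from h import *
im=cv2.imread('pics/top0.png')
crop(im,240,220,140,115,5,'c1.png')
crop(im,130,240,80,90,6,'c2.png')
crop(im,380,160,120,170,3.5,'c3.png')
s=cv2.imread('pics/side0.png'); crop(s,220,210,120,110,5,'c4.png')
E
```

```text
(no output)
```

View pics/c1.png

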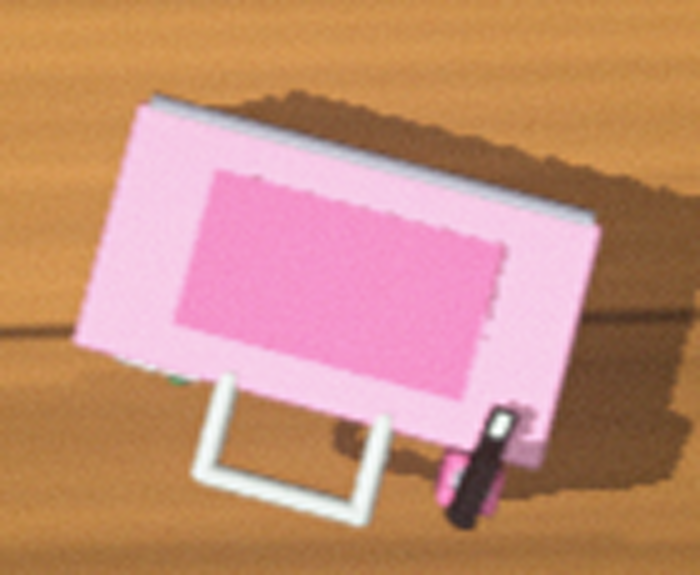

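View pics/c2.png

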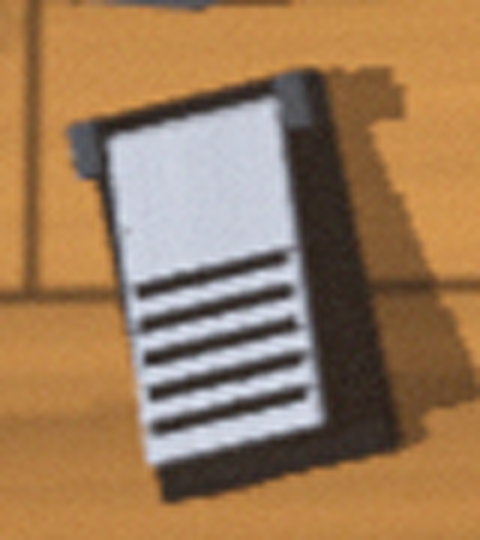

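View pics/c3.png

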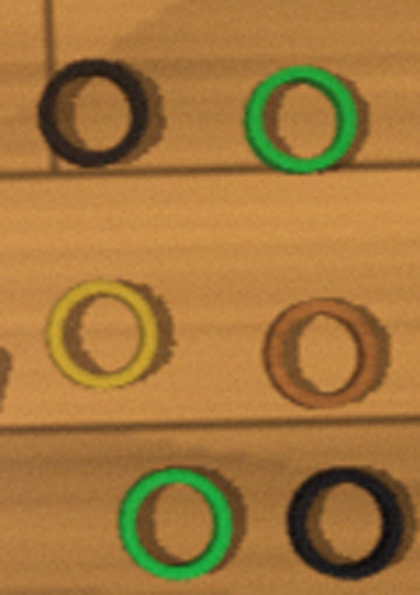

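View pics/c4.png

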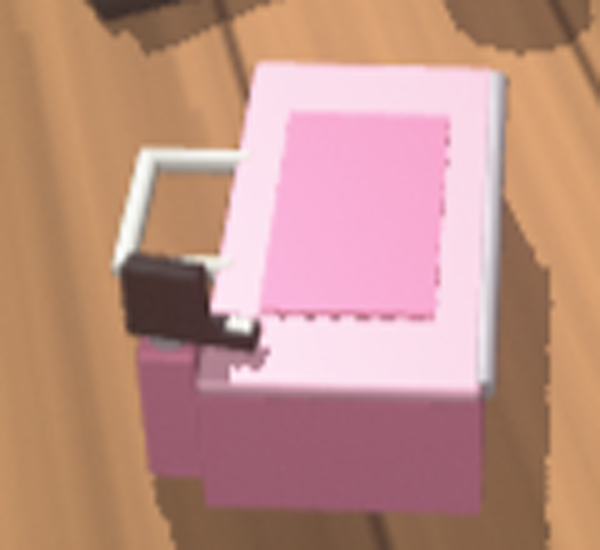

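```bash
cat > fit.py <<'E'
from h import *
from scipy.optimize import least_squares
def cv(c,s,o): return (np.array(c,float)+.5)/s-.5+np.array(o)
t=cv([(137,105),(75,343),(540,467),(600,226)],5,(240,220))
Pt=np.array([(.055,.105,.068),(-.055,.105,.068),(-.055,-.105,.068),(.055,-.105,.068)])
s=cv([(258,62),(497,70),(480,388),(197,385)],5,(220,210))
Ps=Pt[[1,0,3,2]]
hb=cv([(200,475),(363,520)],5,(240,220)); Ph=np.array([(-.093,.035,.064),(-.093,-.035,.064)])
def T(p,P):
    c,n=np.cos(p[2]),np.sin(p[2]); return np.c_[p[0]+c*P[:,0]-n*P[:,1],p[1]+n*P[:,0]+c*P[:,1],P[:,2]]
def res(p): return np.r_[(proj('top',T(p,Pt))-t).ravel(),(proj('side',T(p,Ps))-s).ravel(),(proj('top',T(p,Ph))-hb).ravel()]
r=least_squares(res,[.45,.04,-.2]); print('box',r.x,r.fun.round(1))
box=r.x
bt=cv([(398,447),(322,72),(163,502)],6,(130,240)); Pb=np.array([(-.075,-.046,.012),(.075,-.046,.012),(-.075,.046,.012)])
rp=least_squares(lambda p:(proj('top',T(p,Pb))-bt).ravel(),[.42,.35,.2]);print('pedal',rp.x,rp.fun.round(1))
pad=T(rp.x,np.array([(-.038,0,.048)]));print('pad',pad,proj('top',pad))
print('hinge handle tb',T(box,np.array([(.055,0,.064),(-.093,0,.064),(-.068,-.078,.094)])))
im=cv2.imread('pics/top0.png')
for n,c,lo,hi in (('brass',(409,255),(22,140,100),(35,255,255)),('wood',(473,261),(6,130,90),(14,190,205))):
    m,W=ringfit('top',im,*c,lo,hi)
    cv2.imwrite(f'pics/m_{n}.png',m)
    best=least_squares(lambda p:np.clip(np.abs(np.hypot(W[:,0]-p[0],W[:,1]-p[1])-.0315)-.0045,0,None),W.mean(0),loss='soft_l1',f_scale=.002)
    # top-surface ring: use z .018
    W=pix2w('top',np.argwhere(m)[:,::-1],.018)[:,:2]
    e=cv2.minEnclosingCircle(np.argwhere(m)[:,::-1].astype(np.float32));print(n,best.x,len(W),e, pix2w('top',e[0],.018), pix2w('top',e[0],.009))
E
python3 fit.py
```

```text
box [ 0.53964494  0.06113069 -0.28478504] [ 0.3 -1.  -0.8  0.3  0.   0.6  0.7 -0.6 -1.4 -0.4 -0.7 -0.7  0.1  0.8
 -1.  -0.2  0.9 -0.8 -0.5 -1.4]
pedal [0.52375463 0.37718658 0.19687248] [ 0.2  0.6  0.  -1.1 -0.3  0.5]
pad [[0.48648867 0.36975365 0.048     ]] [[167.9787426  304.16141019]]
hinge handle tb [[0.59242965 0.04567838 0.064     ]
 [0.45039078 0.08725915 0.064     ]
 [0.45246964 0.00537705 0.094     ]]
brass [ 0.58192405 -0.1727516 ] 187 ((408.8888854980469, 255.1666717529297), 15.064257621765137) [[ 0.5817294  -0.17143538  0.018     ]] [[ 0.58208701 -0.17318628  0.009     ]]
wood [ 0.563647   -0.31736839] 504 ((474.2630310058594, 272.4831848144531), 28.280399322509766) [[ 0.53834909 -0.31886462  0.018     ]] [[ 0.53833513 -0.32187827  0.009     ]]
```

Run:
```python
from h import *
def cv(c,s,o): return (np.array(c,float)+.5)/s-.5+np.array(o)
q=cv([(213,274),(230,410),(150,465),(325,425),(108,145),(275,98)],6,(130,240))
print(pix2w('top',q[:2],.048));print(pix2w('top',q[2:4],.052));print('hinge end',pix2w('top',q[4:6],.028))
b=cv([(398,447),(322,72),(163,502),(75,125)],6,(130,240)); print(pix2w('top',b,.0),'\n',pix2w('top',b,.012))
im=cv2.imread('pics/top0.png')
m=cv2.cvtColor(im,cv2.COLOR_BGR2HSV)
for u,v in((459,258),(475,247),(487,264),(473,262),(483,270),(445,258),(409,242),(440,240)):print((u,v),m[v,u])
crop(im,385,230,110,50,7,'c5.png')
```

```text
[[0.52811632 0.37627084 0.048     ]
 [0.47829445 0.36986747 0.048     ]]
[[0.45941323 0.39768034 0.052     ]
 [0.47220119 0.33382751 0.052     ]]
hinge end [[0.57734585 0.42276942 0.028     ]
 [0.5934436  0.3597936  0.028     ]]
[[0.45964372 0.32120286 0.        ]
 [0.60450763 0.35035012 0.        ]
 [0.44114173 0.41127701 0.        ]
 [0.58643227 0.44609968 0.        ]] 
 [[0.46054571 0.3179668  0.012     ]
 [0.60378311 0.34678679 0.012     ]
 [0.44225146 0.40702961 0.012     ]
 [0.5859107  0.44146129 0.012     ]]
(459, 258) [ 13 186 159]
(475, 247) [ 13 175 168]
(487, 264) [ 14 184 136]
(473, 262) [ 16 159 197]
(483, 270) [ 13 172 159]
(445, 258) [ 16 158 197]
(409, 242) [ 21 194 198]
(440, 240) [ 16 157 193]
```

View pics/c5.png

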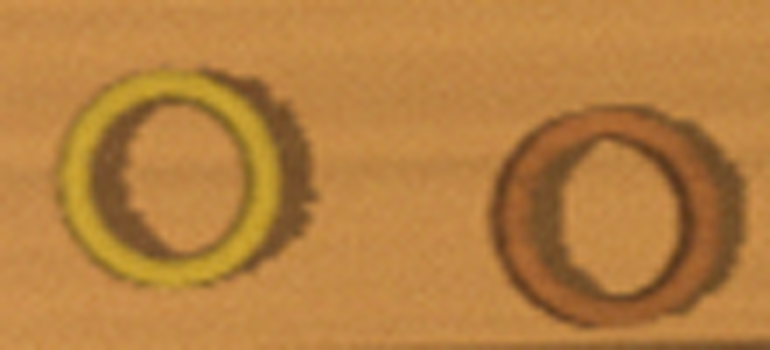

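Run:
```python
from h import *
print(pix2w('top',[(408.9,255),(472.7,260.6)],.018))
# side cross-check: project ring outlines into the pictures
t=cv2.imread('pics/top0.png');s=cv2.imread('pics/side0.png')
C=pix2w('top',[(408.9,255),(472.7,260.6)],.018)
a=np.linspace(0,6.283,60)
for c in C:
    P=np.c_[c[0]+.036*np.cos(a),c[1]+.036*np.sin(a),0*a+.018]
    for n,i in(('top',t),('side',s)):
        cv2.polylines(i,[np.round(proj(n,P)*8).astype(int)],True,(255,0,255),1,shift=3)
b=[ .53964494 , .06113069 ,-.28478504]
w=lambda x,y,z:(b[0]+np.cos(b[2])*x-np.sin(b[2])*y,b[1]+np.sin(b[2])*x+np.cos(b[2])*y,z)
for n,i in(('top',t),('side',s)):
    for z,col in((.06,(255,0,0)),(0,(0,255,0))):
        P=np.array([w(x,y,z) for x,y in((-.055,-.105),(.055,-.105),(.055,.105),(-.055,.105))])
        cv2.polylines(i,[np.round(proj(n,P)*8).astype(int)],True,col,1,shift=3)
    q=proj(n,[w(-.068,-.078,.104)])[0]; cv2.circle(i,tuple(np.round(q).astype(int)),1,(0,255,255),-1)
A=cv2.resize(s[210:470,220:400],None,fx=2.2,fy=2.2,interpolation=2);B=cv2.resize(t[220:340,240:500],None,fx=1.5,fy=1.5,interpolation=2)
O=np.zeros((572,800,3),np.uint8);O[:A.shape[0],:A.shape[1]]=A;O[:180,400:790]=B;cv2.imwrite('pics/c6.png',O)
```

```text
[[ 0.58211009 -0.17147721  0.018     ]
 [ 0.565504   -0.31679088  0.018     ]]
```

View pics/c6.png

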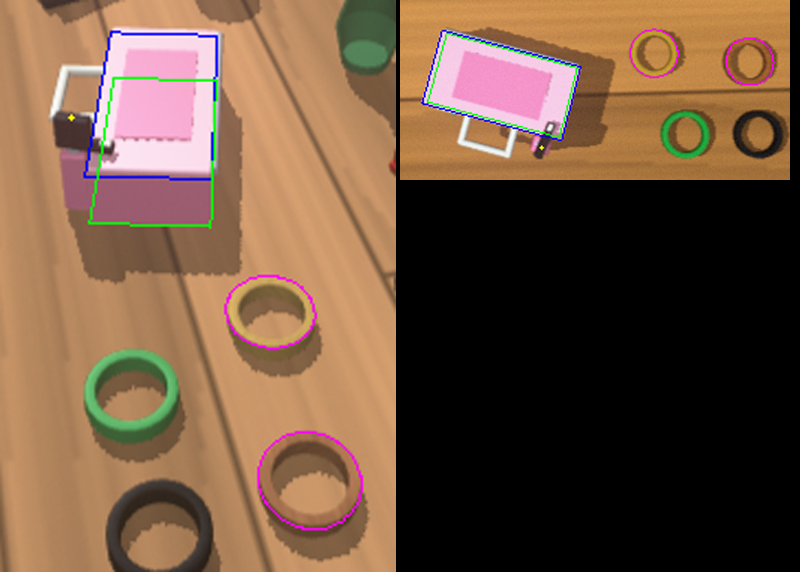

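```bash
cat >> h.py <<'E'
BX=np.array([0.5396,0.0611]);BY=-0.2848
ROT=np.array([[np.cos(BY),-np.sin(BY)],[np.sin(BY),np.cos(BY)]])
def b2w(x,y,z): return np.r_[BX+ROT@[x,y],z]
def plan(target,jaw=None):
    """target xyz world TCP, jaw: world angle (rad) of jaw axis mod pi"""
    s=manip.read_state();Rt=R.from_rotvec(s['orientation']);d=Rt.inv().apply(np.array(target)-s['ee_pos'])
    y=Rt.apply([0,1,0]);cur=np.arctan2(y[1],y[0])
    print('t',round(s['t'],2),'tcp',s['ee_pos'].round(4),'jaw',round(cur,3),'j1,j6',s['qpos'][[0,5]].round(3),'w',round(s['gripper_width'],4),'F',s['ft_force'].round(1),'tilt',Rt.apply([0,0,1]).round(3))
    print('shift mm',(d*1000).round(1))
    if jaw is not None:
        for k in(-2,-1,0,1,2):
            a=jaw+k*np.pi; t=-(a-cur)   # tool z down: + turn = cw seen from above
            j1=np.arctan2(target[1],target[0]); j6=s['qpos'][5]+t+(j1-s['qpos'][0])
            if abs(j6)<2.87: print('  turn deg',round(np.degrees(t),1),'-> j6 ~',round(j6,2))
E
python3 - <<'E'
from h import *
mk=pix2w('top',((np.array([501,424])+.5)/5-.5+[240,220]),.078)[0]
p=b2w(-.068,-.078,.094);d=(mk-p)[:2];print('pivot',p,'mark',mk,np.hypot(*d));a=np.arctan2(d[1],d[0]);th=a-BY+np.pi/2;print('theta',th)
plan([p[0],p[1],.20],a+np.pi/2)
print('across jaw->clear turn range')
E
```

```text
pivot [0.45242388 0.00534766 0.094     ] mark [ 0.47797178 -0.00752616  0.078     ] 0.028608222257495826
theta 1.3888263740221365
t 0.1 tcp [ 0.2201 -0.5037  0.2308] jaw -1.159 j1,j6 [-1.244 -0.085] w 0.0858 F [-0.4  0.1 -0.6] tilt [-0.     0.001 -1.   ]
shift mm [ 416.7 -373.5   31.2]
  turn deg 50.3 -> j6 ~ 2.05
  turn deg -129.7 -> j6 ~ -1.09
across jaw->clear turn range
```

Request:
{"api": "servo_tool", "payload": {"rows": [[[0.5,28,-25,2,-7],[0.5,56,-50,4,-14],[0.5,84,-75,6,-21],[0.5,112,-100,8,-28],[0.5,140,-125,10,-35]]], "force": 40}}

```text
t: 0.52
ee_pos: [0.3071, -0.313, 0.2199]
orientation: [-2.735, -1.545, -0.0]
ft_force: [1.0, -0.1, -0.4]
gripper_width: 0.0427
```

```bash
cat > p.py <<'E'
import sys;from h import *
a=[float(eval(x)) for x in sys.argv[1:]]
plan(a[:3],a[3] if len(a)>3 else None)
E
python3 p.py .4524 .0053 .2 1.104
```

```text
t 0.52 tcp [ 0.3071 -0.313   0.2199] jaw -0.543 j1,j6 [-0.901 -0.359] w 0.0427 F [ 1.  -0.1 -0.4] tilt [-0.  0. -1.]
shift mm [347.6 -39.9  20. ]
  turn deg 85.7 -> j6 ~ 2.05
  turn deg -94.3 -> j6 ~ -1.09
```

Request:
{"api": "servo_tool", "payload": {"rows": [[[0.5,37,-4,2,-7],[0.5,74,-8,4,-14],[0.5,111,-12,6,-21],[0.5,148,-16,8,-28],[0.5,185,-20,10,-35]]]}}

```text
t: 0.93
ee_pos: [0.3959, -0.1247, 0.2089]
orientation: [2.144, 2.296, 0.0]
ft_force: [-0.0, -0.6, -0.0]
gripper_width: 0.0426
```

```bash
python3 p.py .4524 .0053 .2 1.104
```

```text
t 0.93 tcp [ 0.3959 -0.1247  0.2089] jaw 0.069 j1,j6 [-0.417 -0.486] w 0.0426 F [-0.  -0.6 -0. ] tilt [ 0. -0. -1.]
shift mm [125.8  65.3   9. ]
  turn deg 120.7 -> j6 ~ 2.05
  turn deg -59.3 -> j6 ~ -1.09
```

Request:
{"api": "servo_tool", "payload": {"rows": [[[0.5,23,12,1,-6],[0.5,46,24,2,-12],[0.5,69,36,3,-18],[0.5,92,48,4,-25],[0.5,92,48,4,-25]]]}}

```text
t: 1.35
ee_pos: [0.4804, 0.0658, 0.2008]
orientation: [-1.593, -2.707, 0.0]
ft_force: [0.8, -1.6, -0.6]
gripper_width: 0.0428
```

```bash
python3 p.py .4524 .0053 .2 1.104
```

```text
t 1.35 tcp [0.4804 0.0658 0.2008] jaw 0.507 j1,j6 [ 0.04  -0.467] w 0.0428 F [ 0.8 -1.6 -0.6] tilt [-0. -0. -1.]
shift mm [-39.3 -53.8   0.8]
  turn deg 145.8 -> j6 ~ 2.05
  turn deg -34.2 -> j6 ~ -1.09
```

Request:
{"api": "servo_tool", "payload": {"rows": [[[0.5,0,0,0,0],[0.5,0,0,0,0],[0.5,0,0,0,0],[0.5,0,0,0,0],[0.5,0,0,0,0]]]}}

```text
t: 1.77
ee_pos: [0.4799, 0.0624, 0.2011]
orientation: [-1.607, -2.7, 0.0]
ft_force: [-0.7, 0.0, 0.6]
gripper_width: 0.0429
```

```bash
python3 p.py .4524 .0053 .2 1.104
```

```text
t 1.77 tcp [0.4799 0.0624 0.2011] jaw 0.497 j1,j6 [ 0.033 -0.464] w 0.0429 F [-0.7  0.   0.6] tilt [-0. -0. -1.]
shift mm [-37.1 -51.4   1.1]
  turn deg 145.2 -> j6 ~ 2.05
  turn deg -34.8 -> j6 ~ -1.09
```

Request:
{"api": "servo_tool", "payload": {"rows": [[[0.5,-20,0,0,0],[0.5,-20,0,0,0],[0.5,-20,0,0,0],[0.5,-20,0,0,0],[0.5,-20,0,0,0]]]}}

```text
t: 2.18
ee_pos: [0.58, -0.1225, 0.2013]
orientation: [1.606, 2.7, 0.0]
ft_force: [-0.2, 1.6, 0.7]
gripper_width: 0.0429
```

```bash
python3 p.py .4524 .0053 .2 1.104
```

```text
t 2.18 tcp [ 0.58   -0.1225  0.2013] jaw 0.497 j1,j6 [-0.287 -0.784] w 0.0429 F [-0.2  1.6  0.7] tilt [ 0. -0. -1.]
shift mm [173.2 -51.1   1.2]
  turn deg 145.2 -> j6 ~ 2.05
  turn deg -34.8 -> j6 ~ -1.09
```

The shifts are in metres, but I had been writing millimetres, so every move so far ran at the speed cap. Nothing was touched. I'll use metres from here on.

Request:
{"api": "servo_tool", "payload": {"rows": [[[0.5,0.035,-0.01,0,-7],[0.5,0.07,-0.02,0,-14],[0.5,0.105,-0.03,0,-21],[0.5,0.14,-0.04,0,-28],[0.5,0.173,-0.05,0,-34.5]]]}}

```text
t: 2.6
ee_pos: [0.4514, 0.0085, 0.2009]
orientation: [-0.725, -3.057, -0.0]
ft_force: [0.7, 0.9, 0.4]
gripper_width: 0.0426
```

Request:
{"api": "servo_tool", "payload": {"rows": [[[0.5,0,0,0,0],[0.5,0,0,0,0],[0.5,0,0,0,0],[0.5,0,0,0,0],[0.5,0,0,0,0]]]}}

```text
t: 3.02
ee_pos: [0.4537, 0.0077, 0.2009]
orientation: [0.734, 3.055, -0.0]
ft_force: [-0.2, -0.4, -0.2]
gripper_width: 0.0426
```

```bash
python3 p.py .4524 .0053 .2 1.104; python3 -c "
from h import *
s=snap('side','s1.png');crop(s,160,120,240,220,2.5,'s1c.png')"
```

```text
t 3.02 tcp [0.4537 0.0077 0.2009] jaw 1.099 j1,j6 [-0.086 -1.185] w 0.0426 F [-0.2 -0.4 -0.2] tilt [ 0. -0. -1.]
shift mm [ 0.  -2.7  0.9]
  turn deg 179.7 -> j6 ~ 2.05
  turn deg -0.3 -> j6 ~ -1.09
```

View pics/s1c.png

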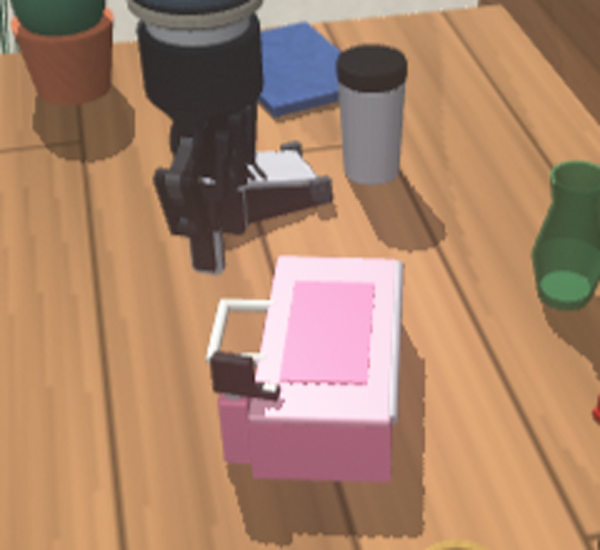

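Request:
{"api": "servo_tool", "payload": {"rows": [[[0.5,0,-0.0025,0.03,0],[0.5,0,-0.0025,0.06,0],[0.5,0,-0.0025,0.09,0],[0.5,0,-0.0025,0.11,0],[0.5,0,-0.0025,0.122,0]]]}}

```text
t: 3.48
ee_pos: [0.4512, 0.006, 0.0766]
orientation: [-0.732, -3.052, 0.001]
ft_force: [0.3, 0.4, -0.1]
gripper_width: 0.0428
```

Request:
{"api": "servo_tool", "payload": {"rows": [[[0.5,0,0,0,0],[0.3,0,0,0,0],[0.0,0,0,0,0],[0.0,0,0,0,0],[0.0,0,0,0,0]]], "force": 40}}

```text
t: 3.9
ee_pos: [0.4529, 0.0065, 0.0801]
orientation: [0.731, 3.053, 0.001]
ft_force: [2.3, 3.9, 1.8]
gripper_width: 0.011
```

```bash
python3 p.py .4524 .0053 .078 1.104; python3 -c "
from h import *
s=snap('side','s2.png');crop(s,160,120,240,220,2.5,'s2c.png')"
```

```text
t 3.9 tcp [0.4529 0.0065 0.0801] jaw 1.101 j1,j6 [-0.089 -1.19 ] w 0.011 F [2.3 3.9 1.8] tilt [ 0.003  0.    -1.   ]
shift mm [-0.  -1.3  2.1]
  turn deg 179.8 -> j6 ~ 2.05
  turn deg -0.2 -> j6 ~ -1.09
```

View pics/s2c.png

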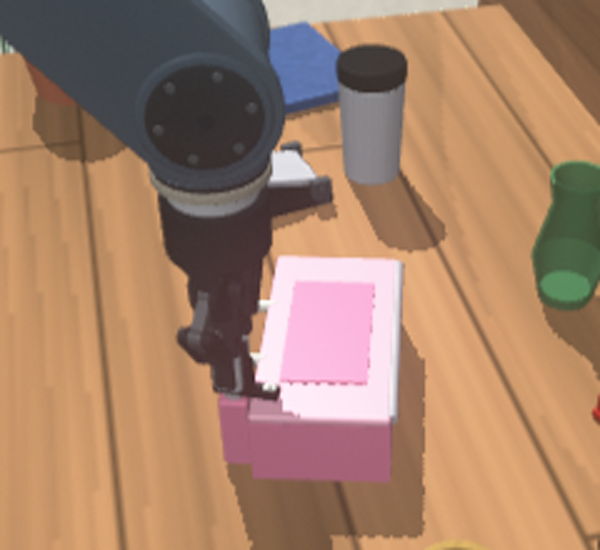

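The gripper holds the fin (width 11 mm against the 12 mm fin). Next I turn it clockwise.

Request:
{"api": "servo_tool", "payload": {"rows": [[[0,0,0,0,6],[0,0,0,0,12],[0,0,0,0,18],[0,0,0,0,24],[0,0,0,0,30]]]}}

```text
t: 4.37
ee_pos: [0.4531, 0.0066, 0.0801]
orientation: [1.503, 2.756, 0.002]
ft_force: [1.3, 4.9, 4.7]
gripper_width: 0.0115
```

Request:
{"api": "servo_tool", "payload": {"rows": [[[0,0,0,0,6],[0,0,0,0,12],[0,0,0,0,18],[0,0,0,0,24],[0,0,0,0,30]]]}}

```text
t: 4.78
ee_pos: [0.4532, 0.0067, 0.08]
orientation: [2.165, 2.273, 0.004]
ft_force: [3.0, 6.7, 3.7]
gripper_width: 0.0113
```

Request:
{"api": "servo_tool", "payload": {"rows": [[[0,0,0,0,5],[0,0,0,0,10],[0,0,0,0,15],[0,0,0,0,19],[0,0,0,0,19]]]}}

```text
t: 5.2
ee_pos: [0.4533, 0.0067, 0.0801]
orientation: [2.511, 1.886, 0.005]
ft_force: [2.7, 6.1, 2.7]
gripper_width: 0.0114
```

```bash
python3 p.py .4524 .0053 .078 -.2848; python3 -c "
from h import *
s=snap('side','s3.png');crop(s,160,120,240,220,2.5,'s3c.png')"
```

```text
t 5.2 tcp [0.4533 0.0067 0.0801] jaw -0.282 j1,j6 [-0.088  0.193] w 0.0114 F [2.7 6.1 2.7] tilt [ 0.003  0.    -1.   ]
shift mm [-1.6 -0.5  2.1]
  turn deg 0.1 -> j6 ~ 0.3
  turn deg -179.9 -> j6 ~ -2.85
```

View pics/s3c.png

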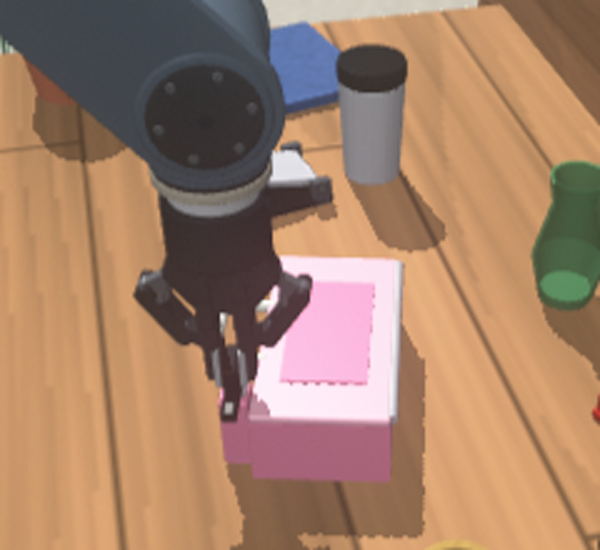

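Request:
{"api": "servo_tool", "payload": {"rows": [[[0.25,0,0,0,0],[0.4,0,0,0,0],[0.4,0,0,-0.02,0],[0.4,0,0,-0.04,0],[0.4,0,0,-0.06,0]]]}}

```text
t: 5.67
ee_pos: [0.4516, 0.0062, 0.1398]
orientation: [-2.507, -1.893, 0.002]
ft_force: [0.2, -0.6, -1.1]
gripper_width: 0.0344
```

```bash
python3 p.py .4504 .0873 .047 -.2848; python3 -c "
from h import *
s=snap('top','t3.png');crop(s,240,220,140,115,5,'t3c.png')"
```

```text
t 5.67 tcp [0.4516 0.0062 0.1398] jaw -0.278 j1,j6 [-0.089  0.188] w 0.0344 F [ 0.2 -0.6 -1.1] tilt [-0.001 -0.    -1.   ]
shift mm [ 77.7 -23.3  92.7]
  turn deg 0.4 -> j6 ~ 0.48
  turn deg -179.6 -> j6 ~ -2.67
```

View pics/t3c.png

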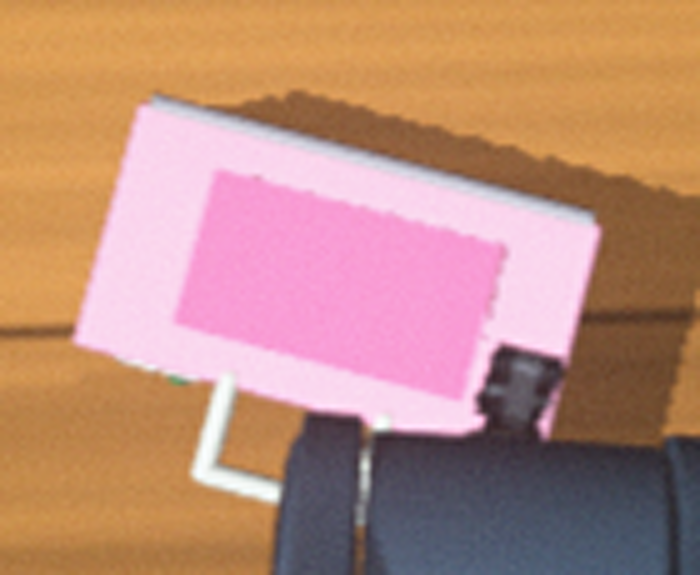

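Request:
{"api": "servo_tool", "payload": {"rows": [[[0.4,0.026,-0.008,0,0],[0.4,0.052,-0.016,0,0],[0.4,0.078,-0.023,0,0],[0.4,0.078,-0.023,0.02,0],[0.4,0.078,-0.023,0.04,0]]]}}

```text
t: 6.13
ee_pos: [0.4518, 0.0887, 0.0992]
orientation: [2.504, 1.895, 0.003]
ft_force: [0.2, -0.9, -0.2]
gripper_width: 0.0344
```

Request:
{"api": "servo_tool", "payload": {"rows": [[[0.4,0,0,0.02,0],[0.4,0,0,0.04,0],[0.4,0,0,0.053,0],[0.4,0,0,0.053,0],[0.4,0,0,0.053,0]]]}}

```text
t: 6.55
ee_pos: [0.451, 0.0875, 0.0459]
orientation: [-2.507, -1.892, 0.002]
ft_force: [-0.0, 0.1, 0.8]
gripper_width: 0.0341
```

```bash
python3 p.py .4504 .0873 .047 -.2848; python3 -c "
from h import *
s=snap('side','s4.png');crop(s,160,120,240,220,2.5,'s4c.png')"
```

```text
t 6.55 tcp [0.451  0.0875 0.0459] jaw -0.278 j1,j6 [0.09  0.368] w 0.0341 F [-0.   0.1  0.8] tilt [-0.001 -0.    -1.   ]
shift mm [-0.4 -0.5 -1.1]
  turn deg 0.4 -> j6 ~ 0.48
  turn deg -179.6 -> j6 ~ -2.67
```

View pics/s4c.png

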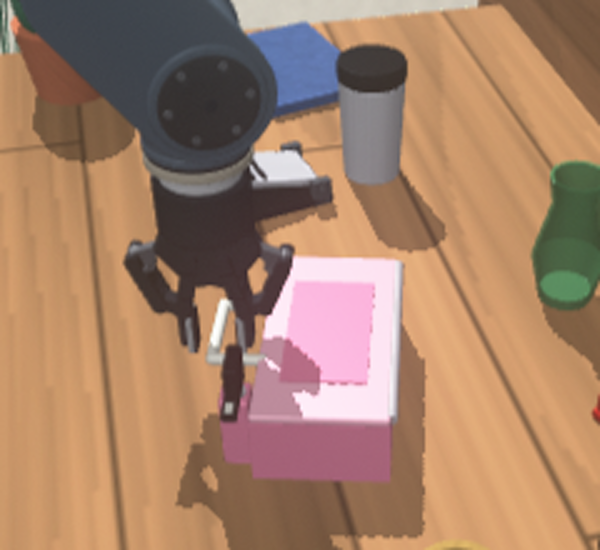

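Request:
{"api": "servo_tool", "payload": {"rows": [[[0.2,0,0,0,0],[0,0,0,0,0],[0,0,0,0,0],[0,0,0,0,0],[0,0,0,0,0]]], "force": 40}}

```text
t: 7.02
ee_pos: [0.4515, 0.0877, 0.0468]
orientation: [2.507, 1.892, 0.001]
ft_force: [-2.8, 0.6, 7.9]
gripper_width: 0.0084
```

Request:
{"api": "servo_tool", "payload": {"rows": [[[0,0,0.0007,-0.0148,0],[0,0,0.003,-0.0294,0],[0,0,0.0066,-0.0437,0],[0,0,0.0117,-0.0576,0],[0,0,0.018,-0.071,0]]]}}

```text
t: 7.43
ee_pos: [0.4675, 0.0829, 0.1176]
orientation: [-2.506, -1.891, 0.003]
ft_force: [-0.8, 2.0, -3.6]
gripper_width: 0.0087
```

```bash
python3 p.py .4504 .0873 .047 -.2848; python3 -c "
from h import *
s=snap('side','s5.png');crop(s,160,120,240,220,2.5,'s5c.png')"
```

```text
t 7.43 tcp [0.4675 0.0829 0.1176] jaw -0.278 j1,j6 [0.077 0.354] w 0.0087 F [-0.8  2.  -3.6] tilt [-0.002  0.    -1.   ]
shift mm [ -0.4 -17.5  70.7]
  turn deg 0.4 -> j6 ~ 0.48
  turn deg -179.6 -> j6 ~ -2.67
```

View pics/s5c.png

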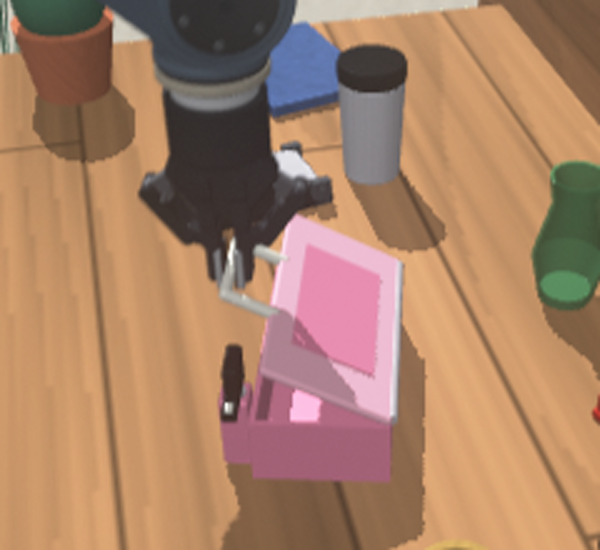

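The lid is lifting with the handle held, and the turnbutton stays clear. I carry on along the arc.

Request:
{"api": "servo_tool", "payload": {"rows": [[[0,0,0.0078,-0.0126,0],[0,0,0.0167,-0.0243,0],[0,0,0.0268,-0.0352,0],[0,0,0.0379,-0.0449,0],[0,0,0.05,-0.0535,0]]]}}

```text
t: 7.9
ee_pos: [0.5134, 0.0696, 0.1719]
orientation: [-2.503, -1.89, 0.009]
ft_force: [-26.5, 2.0, 29.1]
gripper_width: 0.0083
```

Request:
{"api": "servo_tool", "payload": {"rows": [[[0,0,0.013,-0.0074,0],[0,0,0.0264,-0.0134,0],[0,0,0.0404,-0.0181,0],[0,0,0.0548,-0.0213,0],[0,0,0.0695,-0.023,0]]]}}

```text
t: 8.32
ee_pos: [0.5837, 0.0488, 0.1952]
orientation: [2.506, 1.892, -0.002]
ft_force: [-5.9, -5.9, 4.6]
gripper_width: 0.0085
```

Request:
{"api": "servo_tool", "payload": {"rows": [[[0,0,0.0148,0,0],[0,0,0.0296,0.0008,0],[0,0,0.044,0.0035,0],[0,0,0.058,0.0076,0],[0,0,0.058,0.0076,0]]]}}

```text
t: 8.73
ee_pos: [0.6394, 0.0327, 0.1868]
orientation: [-2.508, -1.891, 0.005]
ft_force: [-3.7, -8.6, 6.3]
gripper_width: 0.0082
```

```bash
python3 p.py .4504 .0873 .047 -.2848; python3 -c "
from h import *
s=snap('side','s6.png');crop(s,160,80,240,220,2.5,'s6c.png')"
```

```text
t 8.73 tcp [0.6394 0.0327 0.1868] jaw -0.278 j1,j6 [-0.021  0.258] w 0.0082 F [-3.7 -8.6  6.3] tilt [-0.003 -0.001 -1.   ]
shift mm [   0.8 -196.4  140.2]
  turn deg 0.4 -> j6 ~ 0.48
  turn deg -179.6 -> j6 ~ -2.66
```

View pics/s6c.png

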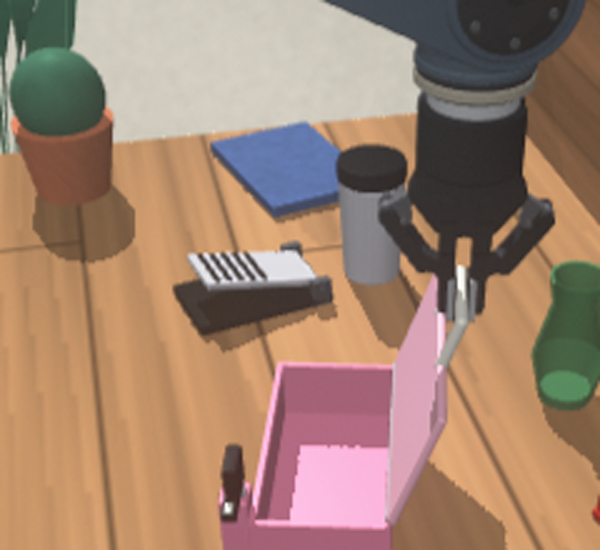

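The lid is at its stop (about 1.9 rad), and the box interior is visible and empty. I release the handle and lift.

Request:
{"api": "servo_tool", "payload": {"rows": [[[0.2,0,0,0,0],[0.35,0,0,0,0],[0.35,0,0,-0.005,0],[0.35,0,0,-0.03,0],[0.35,0,0,-0.06,0]]]}}

```text
t: 9.2
ee_pos: [0.6383, 0.0343, 0.2451]
orientation: [-2.505, -1.891, 0.004]
ft_force: [-0.2, -0.7, 0.3]
gripper_width: 0.0299
```

```bash
python3 -c "
from h import *
s=snap('side','s7.png');t=snap('top','t7.png');crop(s,220,180,230,280,2,'s7c.png')
yb=ROT@[0,1]
c=np.array([.5821,-.1715]);g=c-.0315*yb;print(g)
plan([g[0],g[1],.15],BY+np.pi/2)"
```

```text
[ 0.57324959 -0.20173111]
t 9.3 tcp [0.6411 0.0343 0.2513] jaw -0.277 j1,j6 [-0.019  0.258] w 0.0302 F [ 0.1 -1.   0.4] tilt [ 0.008 -0.    -1.   ]
shift mm [-245.8   -1.5  100.8]
  turn deg 90.4 -> j6 ~ 1.52
  turn deg -89.6 -> j6 ~ -1.62
```

View pics/s7c.png

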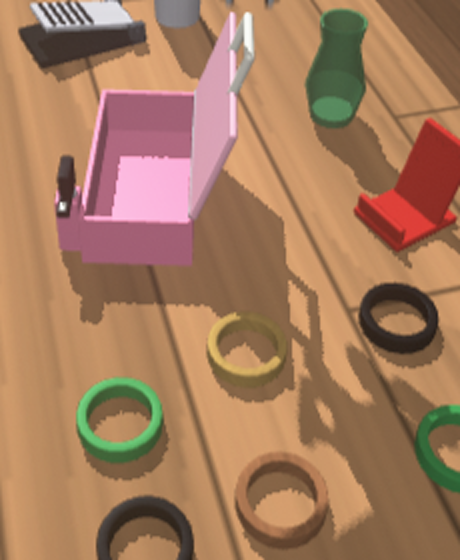

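View pics/t7.png

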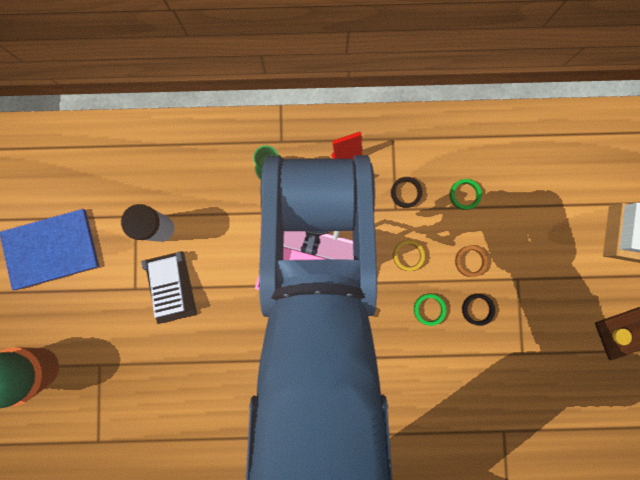

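Request:
{"api": "servo_tool", "payload": {"rows": [[[0.35,-0.035,0,-0.005,-6],[0.35,-0.07,0,-0.005,-13],[0.35,-0.105,0,-0.005,-20],[0.35,-0.14,0,-0.005,-27],[0.35,-0.175,0,-0.005,-34]]]}}

```text
t: 9.72
ee_pos: [0.5907, -0.1354, 0.2511]
orientation: [1.836, 2.549, 0.0]
ft_force: [0.1, -0.3, -0.3]
gripper_width: 0.03
```

```bash
python3 p.py .5732 -.2017 .2 -.2848+np.pi/2
```

```text
t 9.72 tcp [ 0.5907 -0.1354  0.2511] jaw 0.322 j1,j6 [-0.302 -0.625] w 0.03 F [ 0.1 -0.3 -0.3] tilt [ 0. -0. -1.]
shift mm [-57.3 -37.6  51.1]
  turn deg 124.8 -> j6 ~ 1.52
  turn deg -55.2 -> j6 ~ -1.62
```

Request:
{"api": "servo_tool", "payload": {"rows": [[[0.35,-0.02,-0.013,0.02,-7],[0.35,-0.04,-0.026,0.05,-14],[0.35,-0.057,-0.0375,0.08,-21],[0.35,-0.057,-0.0375,0.1,-28],[0.35,-0.057,-0.0375,0.12,-35]]]}}

```text
t: 10.13
ee_pos: [0.5726, -0.201, 0.1295]
orientation: [-0.988, -2.982, -0.0]
ft_force: [-0.3, -0.1, -0.4]
gripper_width: 0.0299
```

Request:
{"api": "servo_tool", "payload": {"rows": [[[0.35,0,0,0,-7],[0.35,0,0,0,-14],[0.35,0,0,0,-20],[0.35,0,0,0,-20],[0.35,0,0,0,-20]]]}}

```text
t: 10.55
ee_pos: [0.5735, -0.1999, 0.131]
orientation: [0.467, 3.106, 0.0]
ft_force: [0.1, -0.0, 0.1]
gripper_width: 0.0299
```

```bash
python3 p.py .5732 -.2017 .002 -.2848+np.pi/2
```

```text
t 10.55 tcp [ 0.5735 -0.1999  0.131 ] jaw 1.273 j1,j6 [-0.412 -1.685] w 0.0299 F [ 0.1 -0.   0.1] tilt [ 0. -0. -1.]
shift mm [ -0.2  -1.8 129. ]
  turn deg 179.2 -> j6 ~ 1.52
  turn deg -0.8 -> j6 ~ -1.62
```

Request:
{"api": "servo_tool", "payload": {"rows": [[[0.35,0,-0.0018,0.03,-0.8],[0.35,0,-0.0018,0.06,-0.8],[0.35,0,-0.0018,0.09,-0.8],[0.35,0,-0.0018,0.095,-0.8],[0.35,0,-0.0018,0.095,-0.8]]]}}

```text
t: 10.97
ee_pos: [0.5719, -0.2013, 0.0346]
orientation: [-0.443, -3.107, -0.001]
ft_force: [-0.2, 0.9, 1.9]
gripper_width: 0.0297
```

```bash
python3 p.py .5732 -.2017 .002 -.2848+np.pi/2;python3 -c "
from h import *
s=snap('side','s8.png');crop(s,230,260,220,200,3,'s8c.png')"
```

```text
t 10.97 tcp [ 0.5719 -0.2013  0.0346] jaw 1.287 j1,j6 [-0.415 -1.703] w 0.0297 F [-0.2  0.9  1.9] tilt [-0.003  0.001 -1.   ]
shift mm [-1.4 -0.1 32.6]
  turn deg 180.1 -> j6 ~ 1.52
  turn deg 0.1 -> j6 ~ -1.62
```

View pics/s8c.png

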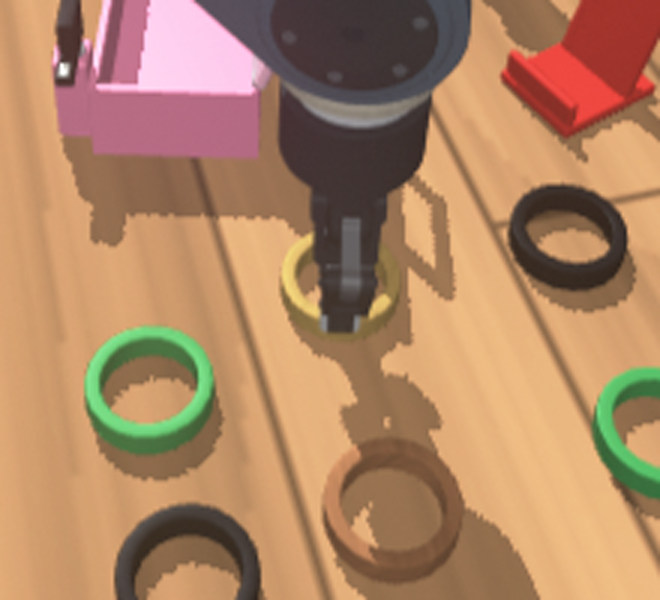

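The fingers straddle the near wall of the brass ring. I go down, close and lift slightly.

Request:
{"api": "servo_tool", "payload": {"rows": [[[0.35,0,0,0.01,0],[0.35,0,0,0.02,0],[0.35,0,0,0.03,0],[0.35,0,0,0.031,0],[0.35,0,0,0.031,0]]]}}

```text
t: 11.43
ee_pos: [0.5725, -0.2016, 0.0042]
orientation: [-0.44, -3.109, -0.001]
ft_force: [0.2, -0.3, 0.3]
gripper_width: 0.0298
```

Request:
{"api": "servo_tool", "payload": {"rows": [[[0.2,0,0,0,0],[0.0,0,0,0,0],[0.0,0,0,0,0],[0.0,0,0,0,0],[0.0,0,0,0,0]]], "force": 40}}

```text
t: 11.85
ee_pos: [0.5732, -0.2019, 0.0053]
orientation: [0.44, 3.11, -0.0]
ft_force: [0.6, 0.1, 2.0]
gripper_width: 0.0092
```

Request:
{"api": "servo_tool", "payload": {"rows": [[[0.0,0,0,-0.005,0],[0.0,0,0,-0.02,0],[0.0,0,0,-0.05,0],[0.0,0,0,-0.09,0],[0.0,0,0,-0.11,0]]]}}

```text
t: 12.27
ee_pos: [0.5739, -0.2022, 0.119]
orientation: [0.44, 3.107, -0.002]
ft_force: [0.7, -0.0, 0.3]
gripper_width: 0.0087
```

```bash
cd .;python3 -c "
from h import *
g=b2w(0,.0265,.14);print(g);plan(g,BY+np.pi/2)
s=snap('side','s9.png');crop(s,230,200,220,200,3,'s9c.png')"
```

```text
[0.54704559 0.08653252 0.14      ]
t 12.27 tcp [ 0.5739 -0.2022  0.119 ] jaw 1.29 j1,j6 [-0.415 -1.705] w 0.0087 F [ 0.7 -0.   0.3] tilt [ 0.003 -0.001 -1.   ]
shift mm [105.8 269.9 -21.5]
  turn deg 180.2 -> j6 ~ 2.01
  turn deg 0.2 -> j6 ~ -1.13
```

View pics/s9c.png

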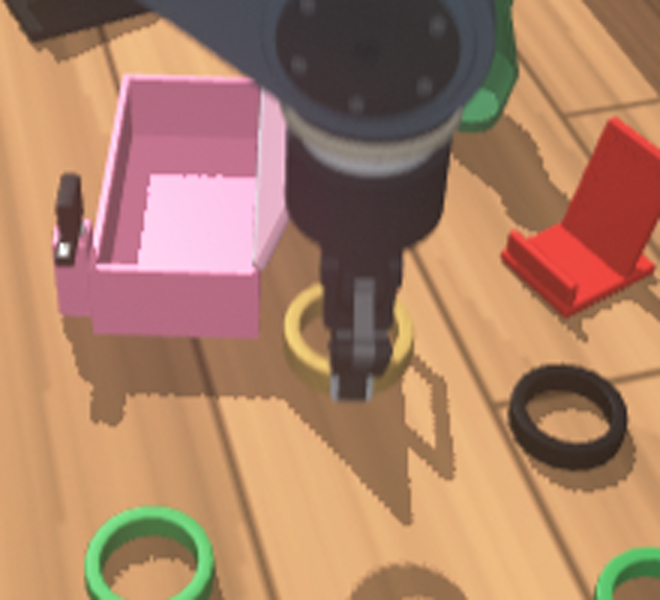

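Request:
{"api": "servo_tool", "payload": {"rows": [[[0.0,0.035,0,-0.01,0],[0.0,0.07,0.01,-0.02,0],[0.0,0.1,0.03,-0.022,0],[0.0,0.106,0.065,-0.022,0],[0.0,0.106,0.1,-0.022,0]]]}}

```text
t: 12.73
ee_pos: [0.4969, -0.0753, 0.1374]
orientation: [-0.443, -3.11, -0.0]
ft_force: [1.3, -0.4, -0.5]
gripper_width: 0.0088
```

Request:
{"api": "servo_tool", "payload": {"rows": [[[0.0,0,0.035,0,0],[0.0,0,0.07,0,0],[0.0,0,0.105,0,0],[0.0,0,0.14,0,0],[0.0,0,0.17,0,0]]]}}

```text
t: 13.15
ee_pos: [0.546, 0.0892, 0.137]
orientation: [-0.439, -3.111, -0.0]
ft_force: [0.8, -0.5, -1.3]
gripper_width: 0.0086
```

Request:
{"api": "servo_tool", "payload": {"rows": [[[0.0,0,0,0.0,0],[0.0,0,0,0.02,0],[0.0,0,0,0.04,0],[0.0,0,0,0.055,0],[0.0,0,0,0.055,0]]]}}

```text
t: 13.57
ee_pos: [0.544, 0.0866, 0.0792]
orientation: [-0.44, -3.106, 0.002]
ft_force: [-1.0, -0.8, -1.1]
gripper_width: 0.009
```

```bash
cd .;python3 -c "
from h import *
g=b2w(0,.0265,.02);print(g);plan(g,BY+np.pi/2)
s=snap('side','s10.png');crop(s,200,120,220,200,3,'s10c.png')"
```

```text
[0.54704559 0.08653252 0.02      ]
t 13.57 tcp [0.544  0.0866 0.0792] jaw 1.29 j1,j6 [ 0.073 -1.216] w 0.009 F [-1.  -0.8 -1.1] tilt [-0.005 -0.    -1.   ]
shift mm [-3.2  0.9 59.2]
  turn deg 180.2 -> j6 ~ 2.01
  turn deg 0.2 -> j6 ~ -1.13
```

View pics/s10c.png

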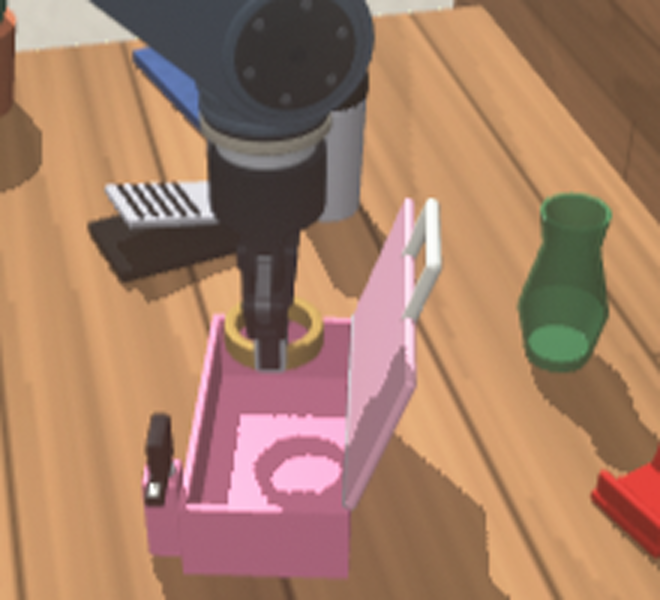

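Request:
{"api": "servo_tool", "payload": {"rows": [[[0.0,0,0,0.02,0],[0.0,0,0,0.04,0],[0.0,0,0,0.055,0],[0.0,0,0,0.062,0],[0.0,0,0,0.062,0]]]}}

```text
t: 14.03
ee_pos: [0.5456, 0.0868, 0.0196]
orientation: [-0.44, -3.109, 0.0]
ft_force: [-0.4, -0.7, -0.4]
gripper_width: 0.0091
```

Request:
{"api": "servo_tool", "payload": {"rows": [[[0.15,0,0,0,0],[0.25,0,0,0,0],[0.25,0,0,0,0],[0.25,0,0,-0.01,0],[0.25,0,0,-0.03,0]]]}}

```text
t: 14.45
ee_pos: [0.5449, 0.0869, 0.0497]
orientation: [-0.44, -3.108, 0.001]
ft_force: [-0.2, -0.4, -0.6]
gripper_width: 0.0211
```

Request:
{"api": "servo_tool", "payload": {"rows": [[[0.25,0,0,-0.03,0],[0.25,0,0,-0.07,0],[0.25,0,0,-0.1,0],[0.3,0,-0.03,-0.12,0],[0.35,0,-0.07,-0.12,0]]]}}

```text
t: 14.87
ee_pos: [0.5288, 0.0206, 0.1755]
orientation: [0.434, 3.103, 0.002]
ft_force: [1.8, -0.7, -0.0]
gripper_width: 0.03
```

```bash
cd .;python3 -c "
from h import *
s=snap('side','s11.png');crop(s,200,120,220,200,3,'s11c.png')
t=snap('top','t11.png');crop(t,380,160,120,170,3.5,'t11c.png')
yb=ROT@[0,1]
c=np.array([.5655,-.3168]);g=c+.0315*yb;print(g)
plan([g[0],g[1],.1],BY+np.pi/2)"
```

```text
[ 0.57435041 -0.28656889]
t 14.97 tcp [0.5259 0.0165 0.1722] jaw 1.287 j1,j6 [-0.057 -1.343] w 0.0301 F [ 1.4  0.4 -0.8] tilt [ 0.003 -0.001 -1.   ]
shift mm [-131.1 -277.3   72.6]
  turn deg 180.1 -> j6 ~ 1.39
  turn deg 0.1 -> j6 ~ -1.75
```

View pics/s11c.png

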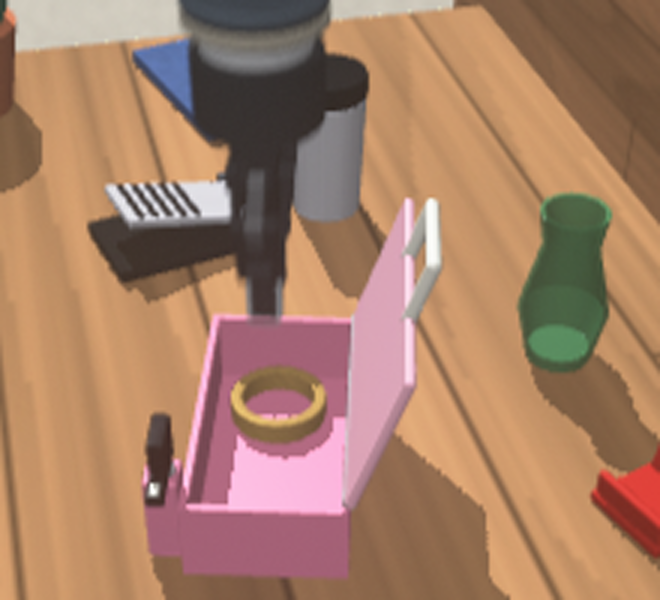

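View pics/t11c.png

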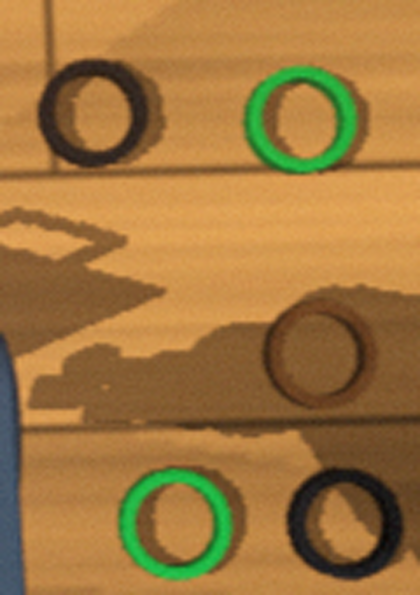

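Brass lies in the box, and wood is still at the same spot. On to wood.

Request:
{"api": "servo_tool", "payload": {"rows": [[[0.35,0,-0.038,0,0],[0.35,0,-0.076,0,0],[0.35,0,-0.114,0,0],[0.35,-0.015,-0.15,0,0],[0.35,-0.03,-0.185,0,0]]]}}

```text
t: 15.38
ee_pos: [0.5035, -0.1677, 0.171]
orientation: [0.44, 3.11, -0.0]
ft_force: [0.7, -0.1, 0.2]
gripper_width: 0.0299
```

Request:
{"api": "servo_tool", "payload": {"rows": [[[0.35,-0.03,-0.025,0.0,0],[0.35,-0.06,-0.05,0.0,0],[0.35,-0.08,-0.075,0.02,0],[0.35,-0.101,-0.092,0.05,0],[0.35,-0.101,-0.092,0.07,0]]]}}

```text
t: 15.8
ee_pos: [0.577, -0.2861, 0.0986]
orientation: [0.444, 3.108, -0.002]
ft_force: [-0.3, 0.1, -1.1]
gripper_width: 0.03
```

```bash
cd .;python3 -c "
from h import *
plan([.57435,-.2866,.004],BY+np.pi/2)"
```

```text
t 15.8 tcp [ 0.577  -0.2861  0.0986] jaw 1.287 j1,j6 [-0.532 -1.82 ] w 0.03 F [-0.3  0.1 -1.1] tilt [ 0.002 -0.001 -1.   ]
shift mm [ 2.6 -1.2 94.6]
  turn deg 180.1 -> j6 ~ 1.39
  turn deg 0.1 -> j6 ~ -1.75
```

Request:
{"api": "servo_tool", "payload": {"rows": [[[0.35,0.001,-0.001,0.02,0],[0.35,0.001,-0.001,0.04,0],[0.35,0.001,-0.001,0.06,0],[0.35,0.001,-0.001,0.065,0],[0.35,0.001,-0.001,0.065,0]]]}}

```text
t: 16.22
ee_pos: [0.5739, -0.2828, 0.0342]
orientation: [-0.44, -3.109, -0.001]
ft_force: [-0.0, -0.1, 0.4]
gripper_width: 0.0299
```

```bash
cd .;python3 -c "
from h import *
plan([.57435,-.2866,.004],BY+np.pi/2)
s=snap('side','s12.png');crop(s,250,300,200,180,3,'s12c.png')"
```

```text
t 16.22 tcp [ 0.5739 -0.2828  0.0342] jaw 1.29 j1,j6 [-0.531 -1.821] w 0.0299 F [-0.  -0.1  0.4] tilt [-0.002  0.001 -1.   ]
shift mm [-1.6 -3.6 30.2]
  turn deg 180.2 -> j6 ~ 1.39
  turn deg 0.2 -> j6 ~ -1.75
```

View pics/s12c.png

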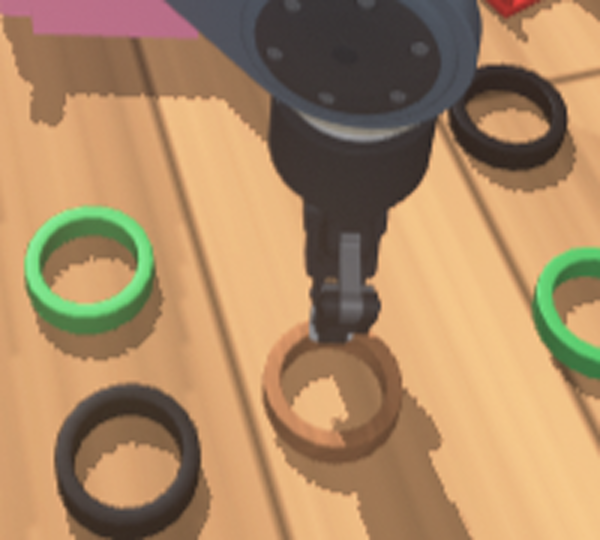

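Request:
{"api": "servo_tool", "payload": {"rows": [[[0.35,0,-0.0035,0.01,0],[0.35,0,-0.0035,0.02,0],[0.35,0,-0.0035,0.029,0],[0.35,0,-0.0035,0.03,0],[0.35,0,-0.0035,0.03,0]]]}}

```text
t: 16.68
ee_pos: [0.5729, -0.2865, 0.0041]
orientation: [-0.44, -3.109, -0.001]
ft_force: [-0.3, 0.3, -1.1]
gripper_width: 0.0302
```

Request:
{"api": "servo_tool", "payload": {"rows": [[[0.2,0,0,0,0],[0.0,0,0,0,0],[0.0,0,0,0,0],[0.0,0,0,0,0],[0.0,0,0,0,0]]], "force": 40}}

```text
t: 17.1
ee_pos: [0.5736, -0.2869, 0.0053]
orientation: [0.44, 3.11, -0.0]
ft_force: [0.5, -0.2, 2.2]
gripper_width: 0.009
```

Request:
{"api": "servo_tool", "payload": {"rows": [[[0.0,0,0,-0.005,0],[0.0,0,0,-0.02,0],[0.0,0,0,-0.05,0],[0.0,0,0,-0.09,0],[0.0,0,0,-0.13,0]]]}}

```text
t: 17.52
ee_pos: [0.5728, -0.2865, 0.1371]
orientation: [-0.44, -3.11, -0.0]
ft_force: [0.1, -0.2, 0.8]
gripper_width: 0.009
```

```bash
cd .;python3 -c "
from h import *
g=b2w(0,-.0265,.14);print(g);plan(g,BY+np.pi/2)
s=snap('side','s13.png');crop(s,230,200,220,200,3,'s13c.png')"
```

```text
[0.53215441 0.03566748 0.14      ]
t 17.52 tcp [ 0.5728 -0.2865  0.1371] jaw 1.29 j1,j6 [-0.536 -1.826] w 0.009 F [ 0.1 -0.2  0.8] tilt [-0.001  0.    -1.   ]
shift mm [128.4 298.2  -2.7]
  turn deg 180.2 -> j6 ~ 1.92
  turn deg 0.2 -> j6 ~ -1.22
```

View pics/s13c.png

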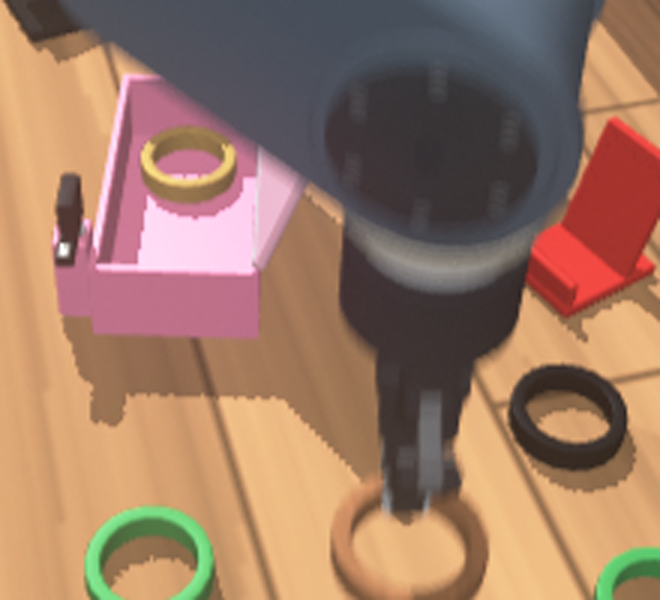

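Request:
{"api": "servo_tool", "payload": {"rows": [[[0.0,0.035,0.01,-0.01,0],[0.0,0.07,0.025,-0.015,0],[0.0,0.1,0.05,-0.015,0],[0.0,0.12,0.08,-0.015,0],[0.0,0.128,0.115,-0.015,0]]]}}

```text
t: 17.98
ee_pos: [0.4798, -0.1398, 0.151]
orientation: [-0.443, -3.11, 0.0]
ft_force: [1.9, -0.7, -0.9]
gripper_width: 0.0087
```

Request:
{"api": "servo_tool", "payload": {"rows": [[[0.0,0,0.037,0,0],[0.0,0,0.074,0,0],[0.0,0,0.11,0,0],[0.0,0,0.147,0,0],[0.0,0,0.183,0,0]]]}}

```text
t: 18.4
ee_pos: [0.5333, 0.037, 0.1511]
orientation: [0.44, 3.109, 0.0]
ft_force: [0.6, -0.6, 0.2]
gripper_width: 0.0091
```

Request:
{"api": "servo_tool", "payload": {"rows": [[[0.0,0,0,0.0,0],[0.0,0,0,0.02,0],[0.0,0,0,0.04,0],[0.0,0,0,0.06,0],[0.0,0,0,0.06,0]]]}}

```text
t: 18.82
ee_pos: [0.5313, 0.035, 0.0877]
orientation: [-0.439, -3.106, 0.001]
ft_force: [-1.0, -0.2, -0.2]
gripper_width: 0.0093
```

```bash
cd .;python3 -c "
from h import *
g=b2w(0,-.0265,.02);print(g);plan(g,BY+np.pi/2)
s=snap('side','s14.png');crop(s,200,120,220,200,3,'s14c.png')"
```

```text
[0.53215441 0.03566748 0.02      ]
t 18.82 tcp [0.5313 0.035  0.0877] jaw 1.29 j1,j6 [-0.022 -1.311] w 0.0093 F [-1.  -0.2 -0.2] tilt [-0.004  0.    -1.   ]
shift mm [-0.9  1.  67.7]
  turn deg 180.2 -> j6 ~ 1.92
  turn deg 0.2 -> j6 ~ -1.22
```

View pics/s14c.png

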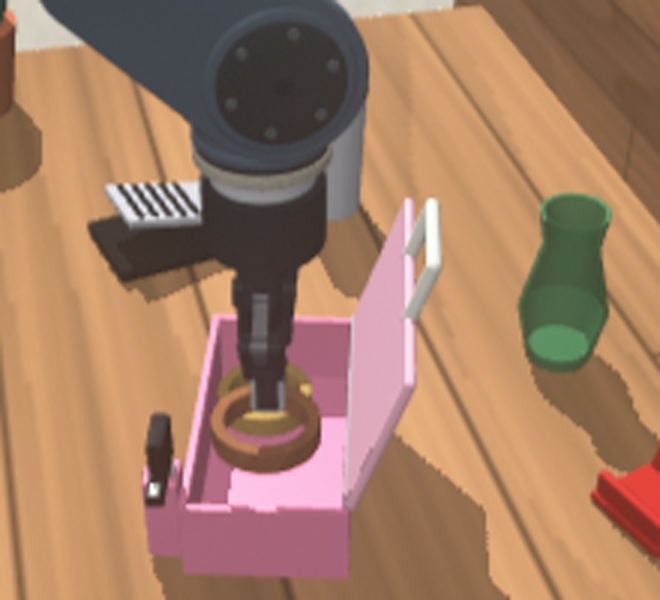

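Request:
{"api": "servo_tool", "payload": {"rows": [[[0.0,0,0,0.02,0],[0.0,0,0,0.04,0],[0.0,0,0,0.06,0],[0.0,0,0,0.07,0],[0.0,0,0,0.07,0]]]}}

```text
t: 19.28
ee_pos: [0.5326, 0.0349, 0.0195]
orientation: [-0.44, -3.109, 0.0]
ft_force: [0.4, 0.3, -1.1]
gripper_width: 0.0092
```

Request:
{"api": "servo_tool", "payload": {"rows": [[[0.15,0,0,0,0],[0.25,0,0,0,0],[0.25,0,0,0,0],[0.25,0,0,-0.01,0],[0.25,0,0,-0.03,0]]]}}

```text
t: 19.7
ee_pos: [0.5321, 0.0351, 0.0498]
orientation: [-0.44, -3.108, 0.0]
ft_force: [0.1, -1.2, -0.1]
gripper_width: 0.0221
```

Request:
{"api": "servo_tool", "payload": {"rows": [[[0.25,0,0,-0.03,0],[0.25,0,0,-0.07,0],[0.25,0,0,-0.11,0],[0.3,0,0,-0.15,0],[0.35,0,0,-0.18,0]]]}}

```text
t: 20.12
ee_pos: [0.5333, 0.0351, 0.2348]
orientation: [0.439, 3.107, 0.001]
ft_force: [-0.0, -0.4, -0.0]
gripper_width: 0.03
```

```bash
cd .;python3 -c "
from h import *
s=snap('side','s15.png');crop(s,200,120,220,200,3,'s15c.png')
t=snap('top','t15.png')
g=b2w(.103,0,.25);print(g);plan(g,BY)"
```

```text
[0.63845094 0.03216055 0.25      ]
t 20.22 tcp [0.535  0.0351 0.2364] jaw 1.29 j1,j6 [-0.021 -1.311] w 0.0298 F [-0.6 -0.  -0.6] tilt [ 0.01 -0.   -1.  ]
shift mm [-100.3   25.9  -12.5]
  turn deg 90.2 -> j6 ~ 0.34
  turn deg -89.8 -> j6 ~ -2.81
```

View pics/s15c.png

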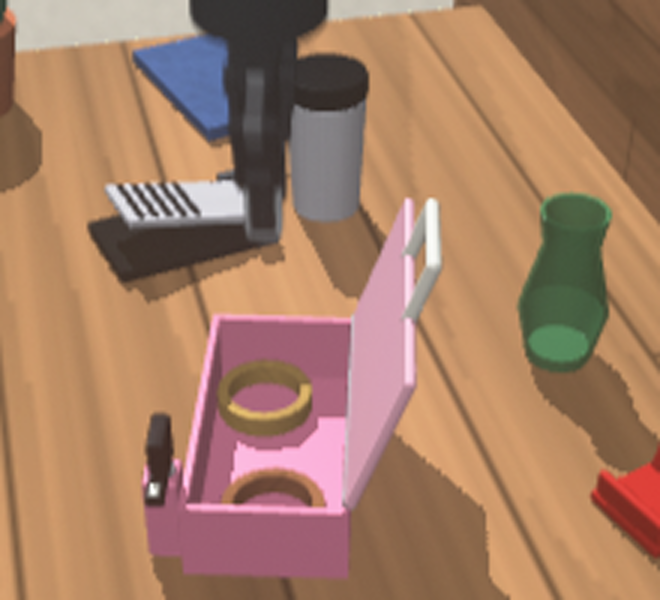

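View pics/t15.png

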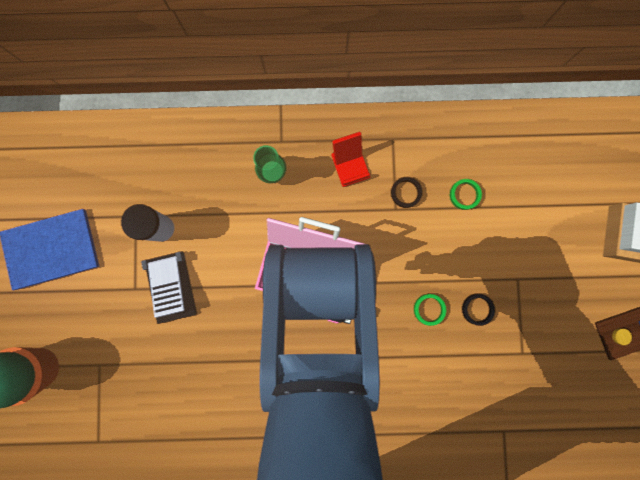

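Both bangles lie flat in the box and the crate top holds only decoys. Next I re-grasp the handle to shut the lid.

Request:
{"api": "servo_tool", "payload": {"rows": [[[0.35,0,0,-0.02,7],[0.35,0,0,-0.03,14],[0.35,0,0,-0.03,21],[0.35,0,0,-0.03,28],[0.35,0,0,-0.03,35]]]}}

```text
t: 20.63
ee_pos: [0.5326, 0.0351, 0.2603]
orientation: [1.363, 2.83, 0.0]
ft_force: [-0.6, 0.8, 0.8]
gripper_width: 0.03
```

Request:
{"api": "servo_tool", "payload": {"rows": [[[0.35,0,0,0,7],[0.35,0,0,0,14],[0.35,0,0,0,21],[0.35,0,0,0,28],[0.35,0,0,0,35]]]}}

```text
t: 21.05
ee_pos: [0.5326, 0.0351, 0.2601]
orientation: [-2.151, -2.289, 0.0]
ft_force: [-0.5, -0.6, -0.1]
gripper_width: 0.03
```

Request:
{"api": "servo_tool", "payload": {"rows": [[[0.4,0,0,0,7],[0.4,0,0,0,14],[0.4,0,0,0,20],[0.4,0,0,0,20],[0.4,0,0,0,20]]]}}

```text
t: 21.47
ee_pos: [0.5327, 0.0351, 0.26]
orientation: [-2.507, -1.893, 0.0]
ft_force: [-0.4, -0.6, 0.1]
gripper_width: 0.0345
```

```bash
cd .;python3 -c "
from h import *
g=b2w(.103,0,.187);print(g);plan(g,BY)"
```

```text
[0.63845094 0.03216055 0.187     ]
t 21.47 tcp [0.5327 0.0351 0.26  ] jaw -0.278 j1,j6 [-0.021  0.256] w 0.0345 F [-0.4 -0.6  0.1] tilt [-0.  0. -1.]
shift mm [ 26.2 102.5  73. ]
  turn deg 0.4 -> j6 ~ 0.34
  turn deg -179.6 -> j6 ~ -2.81
```

Request:
{"api": "servo_tool", "payload": {"rows": [[[0.4,0.009,0.034,0,0],[0.4,0.018,0.068,0,0],[0.4,0.026,0.1025,0,0],[0.4,0.026,0.1025,0.01,0],[0.4,0.026,0.1025,0.02,0]]]}}

```text
t: 21.88
ee_pos: [0.6395, 0.0315, 0.2389]
orientation: [-2.508, -1.892, 0.0]
ft_force: [-0.1, 0.2, 0.0]
gripper_width: 0.0339
```

```bash
cd .;python3 -c "
from h import *
plan([.6389,.0324,.187],BY)
s=snap('side','s16.png');crop(s,240,80,180,170,3.5,'s16c.png')"
```

```text
t 21.88 tcp [0.6395 0.0315 0.2389] jaw -0.278 j1,j6 [-0.024  0.255] w 0.0339 F [-0.1  0.2  0. ] tilt [-0.  0. -1.]
shift mm [ 0.7 -0.8 51.9]
  turn deg 0.4 -> j6 ~ 0.34
  turn deg -179.6 -> j6 ~ -2.81
```

View pics/s16c.png

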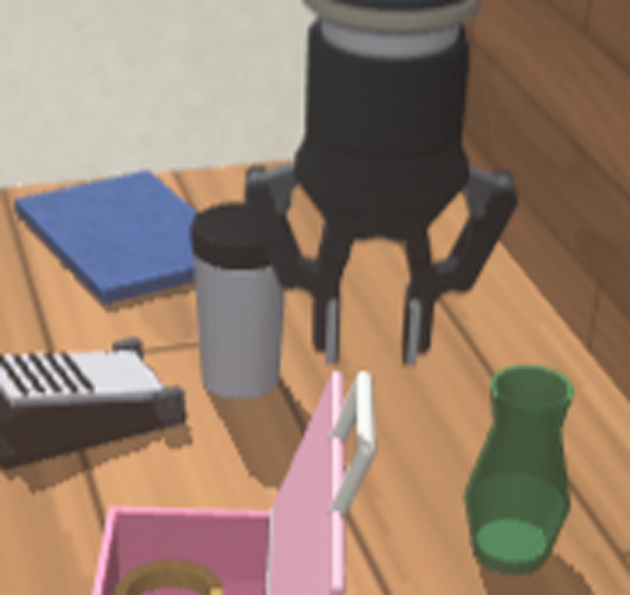

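Request:
{"api": "servo_tool", "payload": {"rows": [[[0.4,0,0,0.015,0],[0.4,0,0,0.03,0],[0.4,0,0,0.045,0],[0.4,0,0,0.051,0],[0.4,0,0,0.051,0]]]}}

```text
t: 22.35
ee_pos: [0.6372, 0.0317, 0.1877]
orientation: [-2.508, -1.889, 0.004]
ft_force: [-0.5, -0.5, 0.7]
gripper_width: 0.0341
```

Request:
{"api": "servo_tool", "payload": {"rows": [[[0.2,0,0,0,0],[0,0,0,0,0],[0,0,0,0,0],[0,0,0,0,0],[0,0,0,0,0]]], "force": 40}}

```text
t: 22.77
ee_pos: [0.6391, 0.0316, 0.1901]
orientation: [2.51, 1.888, 0.002]
ft_force: [-1.3, 0.7, 5.3]
gripper_width: 0.0079
```

```bash
cd .;python3 -c "
from h import *
plan([.6389,.0324,.187],BY)
"
```

```text
t 22.77 tcp [0.6391 0.0316 0.1901] jaw -0.281 j1,j6 [-0.023  0.258] w 0.0079 F [-1.3  0.7  5.3] tilt [ 0.002 -0.    -1.   ]
shift mm [ 0.7 -0.4  3.1]
  turn deg 0.2 -> j6 ~ 0.34
  turn deg -179.8 -> j6 ~ -2.81
```

Request:
{"api": "servo_tool", "payload": {"rows": [[[0,0,-0.0142,-0.0041,0],[0,0,-0.0287,-0.0068,0],[0,0,-0.0435,-0.0079,0],[0,0,-0.0583,-0.0076,0],[0,0,-0.073,-0.0058,0]]]}}

```text
t: 23.18
ee_pos: [0.5697, 0.0521, 0.1965]
orientation: [2.508, 1.886, 0.007]
ft_force: [5.0, 2.0, -5.3]
gripper_width: 0.0083
```

Request:
{"api": "servo_tool", "payload": {"rows": [[[0,0,-0.0144,0.0032,0],[0,0,-0.0284,0.0079,0],[0,0,-0.042,0.0139,0],[0,0,-0.0548,0.0213,0],[0,0,-0.0668,0.03,0]]]}}

```text
t: 23.6
ee_pos: [0.5052, 0.071, 0.1656]
orientation: [2.509, 1.887, 0.006]
ft_force: [-0.1, 3.6, 6.0]
gripper_width: 0.0082
```

Request:
{"api": "servo_tool", "payload": {"rows": [[[0,0,-0.0111,0.0097,0],[0,0,-0.0212,0.0206,0],[0,0,-0.03,0.0323,0],[0,0,-0.038,0.045,0],[0,0,-0.0443,0.0583,0]]]}}

```text
t: 24.02
ee_pos: [0.4628, 0.0833, 0.1069]
orientation: [2.509, 1.887, 0.006]
ft_force: [7.1, 3.7, 0.8]
gripper_width: 0.0083
```

```bash
cd .;python3 -c "
from h import *
plan(b2w(-.093,0,.045),BY)
s=snap('side','s17.png');crop(s,180,100,220,200,3,'s17c.png')"
```

```text
t 24.02 tcp [0.4628 0.0833 0.1069] jaw -0.281 j1,j6 [0.079 0.359] w 0.0083 F [7.1 3.7 0.8] tilt [ 0.004  0.001 -1.   ]
shift mm [  0.2 -13.3  61.9]
  turn deg 0.2 -> j6 ~ 0.48
  turn deg -179.8 -> j6 ~ -2.67
```

View pics/s17c.png

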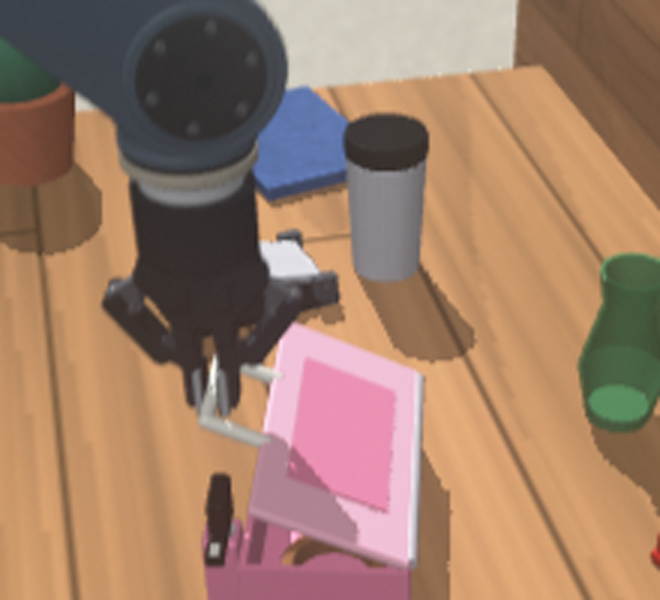

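Request:
{"api": "servo_tool", "payload": {"rows": [[[0,0,-0.0051,0.0139,0],[0,0,-0.0087,0.028,0],[0,0,-0.011,0.0428,0],[0,0,-0.012,0.056,0],[0,0,-0.012,0.06,0]]]}}

```text
t: 24.48
ee_pos: [0.4513, 0.0866, 0.0463]
orientation: [2.51, 1.888, 0.004]
ft_force: [-10.3, 5.9, 49.2]
gripper_width: 0.0081
```

```bash
cd .;python3 -c "
from h import *
plan(b2w(-.093,0,.045),BY)
s=snap('side','s18.png');crop(s,180,100,220,200,3,'s18c.png')"
```

```text
t 24.48 tcp [0.4513 0.0866 0.0463] jaw -0.281 j1,j6 [0.088 0.368] w 0.0081 F [-10.3   5.9  49.2] tilt [ 0.002  0.001 -1.   ]
shift mm [ 0.3 -1.1  1.3]
  turn deg 0.2 -> j6 ~ 0.48
  turn deg -179.8 -> j6 ~ -2.67
```

View pics/s18c.png

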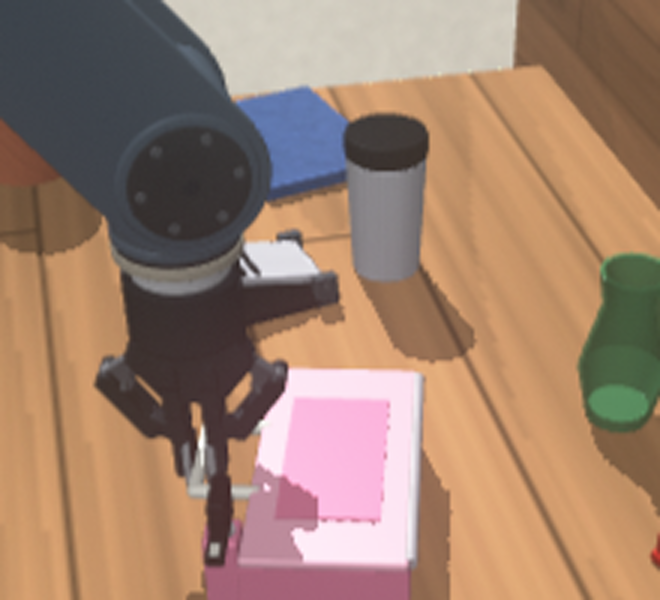

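The 49 N reaction says the lid is hard on the rim. I ease off, release and check.

Request:
{"api": "servo_tool", "payload": {"rows": [[[0,0,0,-0.003,0],[0.2,0,0,-0.003,0],[0.4,0,0,-0.003,0],[0.4,0,0,-0.005,0],[0.4,0,0,-0.03,0]]]}}

```text
t: 24.95
ee_pos: [0.4483, 0.0857, 0.0741]
orientation: [-2.508, -1.886, 0.008]
ft_force: [0.2, 0.1, 0.0]
gripper_width: 0.0342
```

Request:
{"api": "servo_tool", "payload": {"rows": [[[0.4,0,0,-0.03,0],[0.4,0,0,-0.07,0],[0.4,-0.02,0,-0.07,0],[0.4,-0.05,0,-0.07,0],[0.4,-0.07,0.01,-0.07,0]]]}}

```text
t: 25.37
ee_pos: [0.4389, 0.0151, 0.1469]
orientation: [2.51, 1.89, -0.0]
ft_force: [0.5, -0.1, -0.4]
gripper_width: 0.0344
```

```bash
cd .;python3 -c "
from h import *
plan([.4524,.0053,.079],BY)
s=snap('side','s19.png');t=snap('top','t19.png')
for n,i in(('side',s),('top',t)):
    P=np.array([b2w(x,y,.068) for x,y in((-.055,-.105),(.055,-.105),(.055,.105),(-.055,.105))])
    cv2.polylines(i,[np.round(proj(n,P)*8).astype(int)],True,(255,0,0),1,shift=3)
crop(s,200,180,150,140,4,'s19c.png');crop(t,240,220,140,115,5,'t19c.png')"
```

```text
t 25.37 tcp [0.4389 0.0151 0.1469] jaw -0.28 j1,j6 [-0.072  0.208] w 0.0344 F [ 0.5 -0.1 -0.4] tilt [-0. -0. -1.]
shift mm [-5.6 15.7 67.9]
  turn deg 0.3 -> j6 ~ 0.3
  turn deg -179.7 -> j6 ~ -2.84
```

View pics/s19c.png

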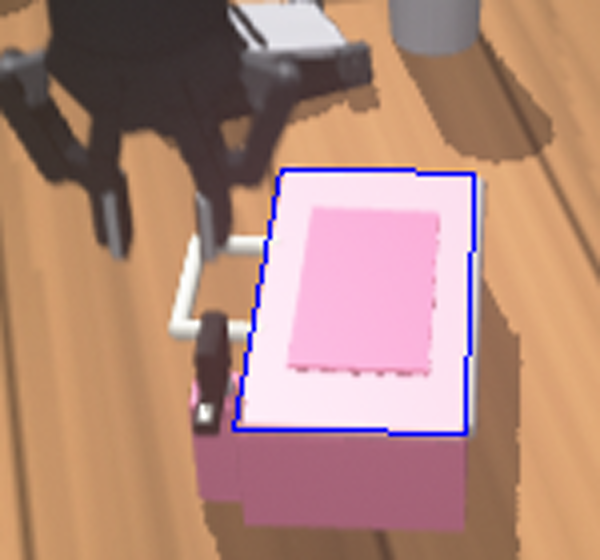

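View pics/t19c.png

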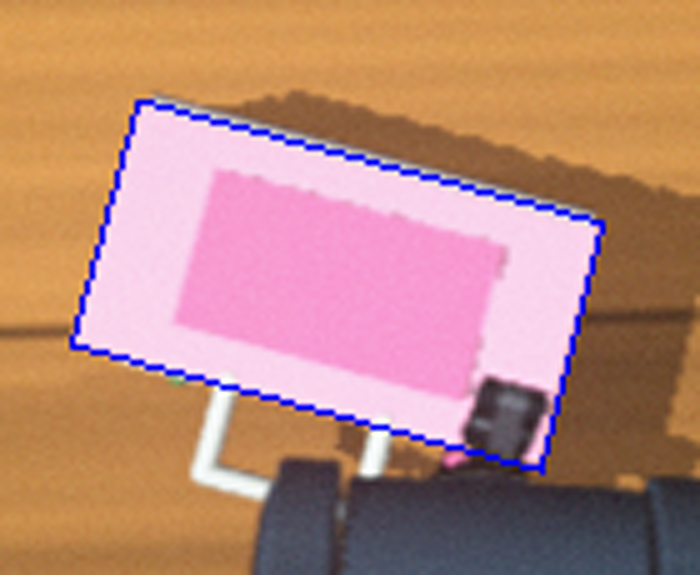

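Request:
{"api": "servo_tool", "payload": {"rows": [[[0.4,-0.0025,0.008,0,0],[0.4,-0.005,0.016,0,0],[0.4,-0.005,0.016,0.01,0],[0.4,-0.005,0.016,0.02,0],[0.4,-0.005,0.016,0.03,0]]]}}

```text
t: 25.88
ee_pos: [0.4541, 0.0072, 0.1149]
orientation: [-2.51, -1.888, 0.001]
ft_force: [0.3, -0.2, -0.3]
gripper_width: 0.0342
```

Request:
{"api": "servo_tool", "payload": {"rows": [[[0.4,0,0,0.012,0],[0.4,0,0,0.024,0],[0.4,0,0,0.036,0],[0.4,0,0,0.037,0],[0.4,0,0,0.037,0]]]}}

```text
t: 26.3
ee_pos: [0.4536, 0.0071, 0.0783]
orientation: [-2.509, -1.888, 0.003]
ft_force: [0.6, 0.7, 0.4]
gripper_width: 0.0343
```

```bash
cd .;python3 -c "
from h import *
plan([.4528,.006,.079],BY)"
```

```text
t 26.3 tcp [0.4536 0.0071 0.0783] jaw -0.281 j1,j6 [-0.087  0.194] w 0.0343 F [0.6 0.7 0.4] tilt [-0.003  0.    -1.   ]
shift mm [-1.3 -0.5 -0.7]
  turn deg 0.2 -> j6 ~ 0.3
  turn deg -179.8 -> j6 ~ -2.84
```

Close on the fin, then turn it counter-clockwise by 90°.

Request:
{"api": "servo_tool", "payload": {"rows": [[[0.2,0,0,0,0],[0,0,0,0,0],[0,0,0,0,0],[0,0,0,0,0],[0,0,0,0,0]]], "force": 40}}

```text
t: 26.72
ee_pos: [0.4537, 0.0071, 0.0799]
orientation: [-2.51, -1.888, 0.001]
ft_force: [-5.3, 3.1, 5.3]
gripper_width: 0.0115
```

Request:
{"api": "servo_tool", "payload": {"rows": [[[0,0,0,0,-6],[0,0,0,0,-12],[0,0,0,0,-18],[0,0,0,0,-24],[0,0,0,0,-30]]]}}

```text
t: 27.13
ee_pos: [0.4534, 0.0072, 0.0799]
orientation: [-1.929, -2.477, 0.001]
ft_force: [-7.2, 3.7, 7.0]
gripper_width: 0.0112
```

Request:
{"api": "servo_tool", "payload": {"rows": [[[0,0,0,0,-6],[0,0,0,0,-12],[0,0,0,0,-18],[0,0,0,0,-24],[0,0,0,0,-30]]]}}

```text
t: 27.55
ee_pos: [0.453, 0.0071, 0.0798]
orientation: [-1.222, -2.891, 0.001]
ft_force: [-9.5, 1.4, 9.0]
gripper_width: 0.0114
```

Request:
{"api": "servo_tool", "payload": {"rows": [[[0,0,0,0,-6],[0,0,0,0,-12],[0,0,0,0,-18],[0,0,0,0,-24],[0,0,0,0,-29]]]}}

```text
t: 27.97
ee_pos: [0.4527, 0.0068, 0.0798]
orientation: [-0.458, -3.104, 0.001]
ft_force: [-10.7, -3.1, 10.9]
gripper_width: 0.0111
```

Request:
{"api": "servo_tool", "payload": {"rows": [[[0,0,0,0,0],[0,0,0,0,0],[0.2,0,0,0,0],[0.4,0,0,0,0],[0.4,0,0,-0.02,0]]]}}

```text
t: 28.38
ee_pos: [0.4532, 0.0069, 0.0977]
orientation: [-0.467, -3.103, 0.0]
ft_force: [-0.1, 0.3, -0.5]
gripper_width: 0.034
```

Request:
{"api": "servo_tool", "payload": {"rows": [[[0.4,0,0,-0.03,0],[0.4,0,0,-0.07,0],[0.4,0,0.02,-0.1,0],[0.4,0,0.06,-0.12,0],[0.4,0,0.1,-0.13,0]]]}}

```text
t: 28.8
ee_pos: [0.4845, 0.1006, 0.2323]
orientation: [0.47, 3.101, 0.002]
ft_force: [1.4, -0.2, -1.3]
gripper_width: 0.0343
```

```bash
cd .;python3 -c "
from h import *
plan([.489,.371,.16],BY)
s=snap('side','s20.png');t=snap('top','t20.png')
crop(s,200,180,150,140,4,'s20c.png');crop(t,240,220,140,115,5,'t20c.png')"
```

```text
t 28.8 tcp [0.4845 0.1006 0.2323] jaw 1.27 j1,j6 [ 0.111 -1.159] w 0.0343 F [ 1.4 -0.2 -1.3] tilt [ 0.005  0.001 -1.   ]
shift mm [ 76.2 259.4  72.5]
  turn deg 89.1 -> j6 ~ 0.93
  turn deg -90.9 -> j6 ~ -2.21
```

View pics/s20c.png

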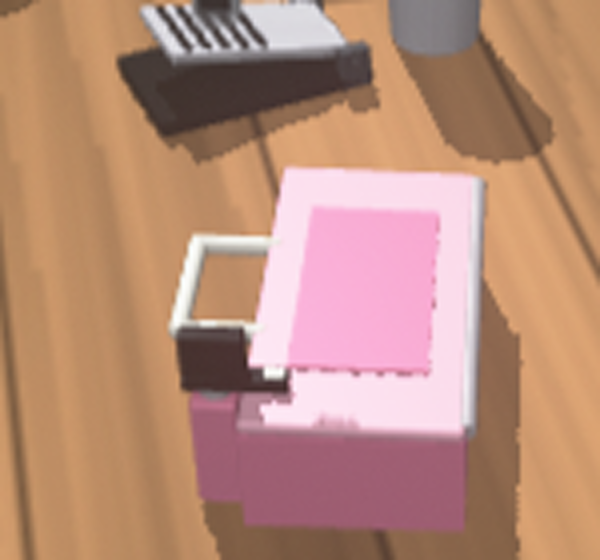

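View pics/t20c.png

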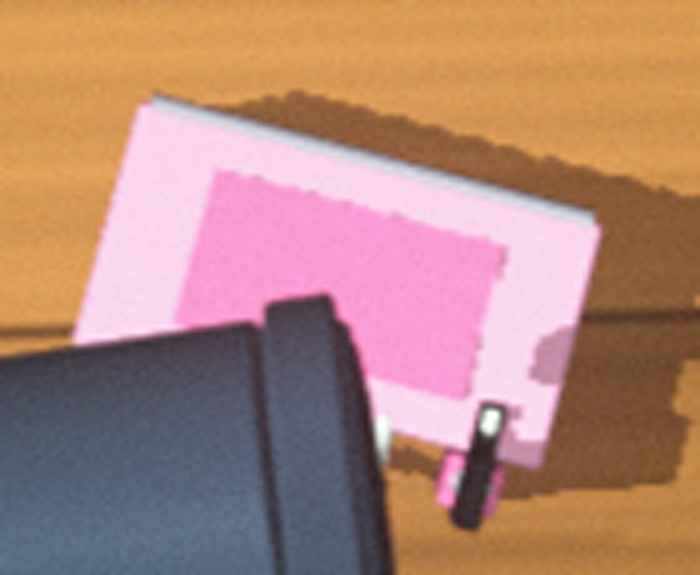

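The lid is shut and the button lies squarely across it (jaw turned to 1.273 rad, so the button is at about 1.56). Now the pedal, with the fingers closed.

Request:
{"api": "servo_tool", "payload": {"rows": [[[0.2,0.01,0.035,0,0],[0.0,0.02,0.07,0,0],[0.0,0.03,0.105,0,0],[0.0,0.04,0.14,0,0],[0.0,0.05,0.175,0,0]]], "force": 60}}

```text
t: 29.32
ee_pos: [0.4867, 0.2833, 0.2287]
orientation: [0.467, 3.106, 0.0]
ft_force: [1.8, 0.5, 0.6]
gripper_width: -0.0003
```

Request:
{"api": "servo_tool", "payload": {"rows": [[[0.0,0.01,0.03,0,0],[0.0,0.02,0.06,0.02,0],[0.0,0.026,0.084,0.05,0],[0.0,0.026,0.084,0.08,0],[0.0,0.026,0.084,0.1,0]]]}}

```text
t: 29.73
ee_pos: [0.4856, 0.3702, 0.1257]
orientation: [-0.464, -3.105, 0.002]
ft_force: [-0.8, -1.3, -0.6]
gripper_width: -0.0001
```

```bash
cd .;python3 -c "
from h import *
plan([.489,.371,.055],BY)
s=snap('side','s21.png');t=snap('top','t21.png')
crop(s,190,130,150,120,4,'s21c.png')"
```

```text
t 29.73 tcp [0.4856 0.3702 0.1257] jaw 1.274 j1,j6 [ 0.575 -0.699] w -0.0001 F [-0.8 -1.3 -0.6] tilt [-0.002 -0.001 -1.   ]
shift mm [-3.1  1.9 70.7]
  turn deg 89.3 -> j6 ~ 0.93
  turn deg -90.7 -> j6 ~ -2.21
```

View pics/s21c.png

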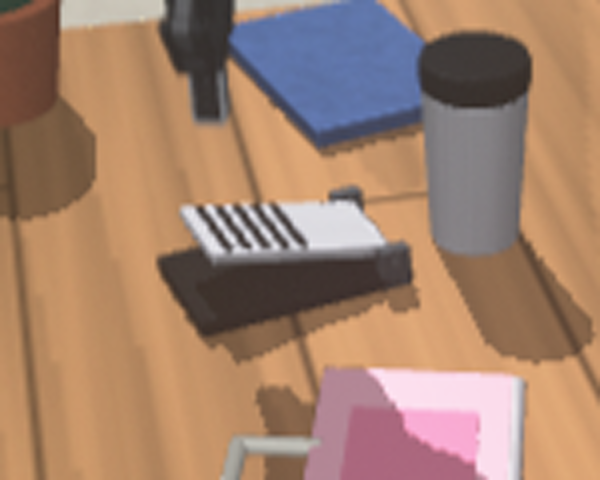

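View pics/t21.png

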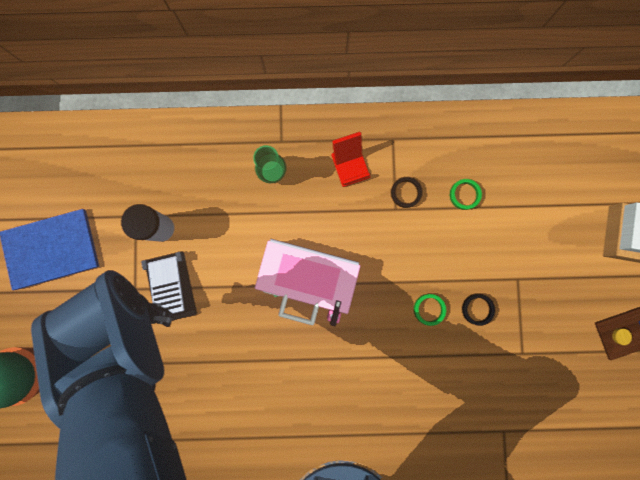

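Request:
{"api": "servo_tool", "payload": {"rows": [[[0.0,-0.003,0.002,0.025,0],[0.0,-0.003,0.002,0.05,0],[0.0,-0.003,0.002,0.07,0],[0.0,-0.003,0.002,0.08,0],[0.0,-0.003,0.002,0.087,0]]]}}

```text
t: 30.25
ee_pos: [0.4906, 0.3707, 0.0421]
orientation: [0.468, 3.106, 0.0]
ft_force: [-1.1, -0.9, 3.3]
gripper_width: 0.0003
```

Request:
{"api": "servo_tool", "payload": {"rows": [[[0.0,0,0,0.003,0],[0.0,0,0,0.006,0],[0.0,0,0,0.009,0],[0.0,0,0,0.011,0],[0.0,0,0,0.011,0]]]}}

```text
t: 30.67
ee_pos: [0.4905, 0.3711, 0.0313]
orientation: [0.467, 3.106, 0.001]
ft_force: [-2.1, -1.6, 5.9]
gripper_width: 0.0001
```

Request:
{"api": "servo_tool", "payload": {"rows": [[[0.0,0,0,0.001,0],[0.0,0,0,0.002,0],[0.0,0,0,0.003,0],[0.0,0,0,0.004,0],[0.0,0,0,0.005,0]]]}}

```text
t: 31.08
ee_pos: [0.4903, 0.3712, 0.0273]
orientation: [0.467, 3.106, 0.001]
ft_force: [-9.3, -5.4, 24.1]
gripper_width: 0.0
```

Force jumps from 6 N to 24 N at 27 mm, so the pedal is at its stop. Hold for about 2 s.

Request:
{"api": "servo_tool", "payload": {"rows": [[[0.0,0,0,0,0],[0.0,0,0,0,0],[0.0,0,0,0,0],[0.0,0,0,0,0],[0.0,0,0,0,0]]]}}

```text
t: 31.5
ee_pos: [0.4903, 0.3711, 0.0275]
orientation: [0.467, 3.106, 0.001]
ft_force: [-8.8, -4.4, 18.3]
gripper_width: -0.0001
```

```bash
cd .;python3 -c "
from h import *
plan([.489,.371,.028])
s=snap('side','s22.png')
crop(s,190,130,150,180,3.3,'s22c.png')"
```

```text
t 31.5 tcp [0.4903 0.3711 0.0275] jaw 1.272 j1,j6 [ 0.572 -0.7  ] w -0.0001 F [-8.8 -4.4 18.3] tilt [ 0.  0. -1.]
shift mm [ 1.2 -0.5 -0.5]
```

View pics/s22c.png

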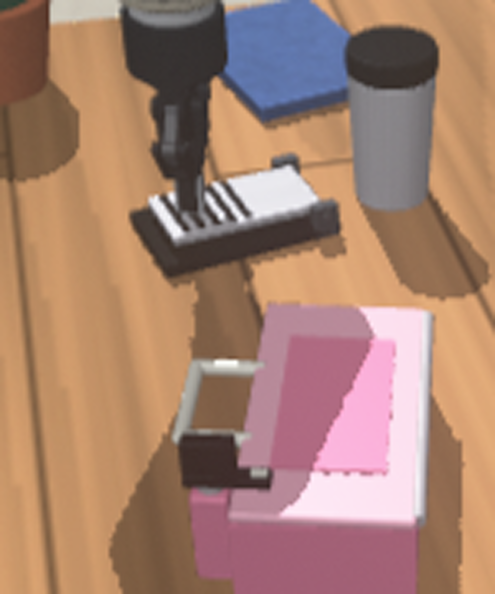

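Request:
{"api": "servo_tool", "payload": {"rows": [[[0.0,0,0,0,0],[0.0,0,0,0,0],[0.0,0,0,0,0],[0.0,0,0,0,0],[0.0,0,0,0,0]]]}}

```text
t: 31.97
ee_pos: [0.4903, 0.3711, 0.0275]
orientation: [0.467, 3.106, 0.001]
ft_force: [-7.5, -4.4, 17.5]
gripper_width: -0.0001
```

Request:
{"api": "servo_tool", "payload": {"rows": [[[0.0,0,0,0,0],[0.0,0,0,0,0],[0.0,0,0,0,0],[0.0,0,0,0,0],[0.0,0,0,0,0]]]}}

```text
t: 32.38
ee_pos: [0.4903, 0.3711, 0.0275]
orientation: [0.467, 3.106, 0.001]
ft_force: [-6.9, -4.2, 18.6]
gripper_width: 0.0001
```

Request:
{"api": "servo_tool", "payload": {"rows": [[[0.0,0,0,0,0],[0.0,0,0,0,0],[0.0,0,0,0,0],[0.0,0,0,0,0],[0.0,0,0,0,0]]]}}

```text
t: 32.8
ee_pos: [0.4903, 0.3711, 0.0275]
orientation: [0.467, 3.106, 0.001]
ft_force: [-7.2, -4.4, 18.7]
gripper_width: 0.0001
```

Request:
{"api": "servo_tool", "payload": {"rows": [[[0.0,0,0,0,0],[0.0,0,0,0,0],[0.0,0,0,0,0],[0.0,0,0,-0.005,0],[0.0,0,0,-0.01,0]]]}}

```text
t: 33.22
ee_pos: [0.4909, 0.3713, 0.0368]
orientation: [0.467, 3.105, 0.002]
ft_force: [2.9, -0.1, 3.3]
gripper_width: -0.0002
```

Request:
{"api": "servo_tool", "payload": {"rows": [[[0.0,0,0,-0.01,0],[0.0,0,0,-0.03,0],[0.0,0,0,-0.06,0],[0.0,0,0,-0.1,0],[0.0,0,0,-0.13,0]]]}}

```text
t: 33.63
ee_pos: [0.4903, 0.3711, 0.1688]
orientation: [0.467, 3.106, 0.002]
ft_force: [0.4, 0.3, 1.1]
gripper_width: 0.0003
```

Request:
{"api": "servo_tool", "payload": {"rows": [[[0.0,0,0,-0.02,0],[0.0,0,0,-0.03,0],[0.0,0,0,-0.03,0],[0.0,0,0,-0.03,0],[0.0,0,0,-0.03,0]]]}}

```text
t: 34.05
ee_pos: [0.4895, 0.3705, 0.194]
orientation: [-0.467, -3.105, 0.003]
ft_force: [0.6, -0.7, -0.4]
gripper_width: -0.0002
```

```bash
cd .;python3 -c "
from h import *
plan([.489,.371,.028])
s=snap('side','s23.png');t=snap('top','t23.png')
d=cv2.cvtColor(cv2.absdiff(s,cv2.imread('pics/side0.png')),cv2.COLOR_BGR2GRAY)
print('cup/vase/stand diff',d[140:192,296:322].mean(),d[185:240,376:402].mean(),d[243:300,402:452].mean(),'pedal',d[175:210,230:292].mean())"
```

```text
t 34.05 tcp [0.4895 0.3705 0.194 ] jaw 1.272 j1,j6 [ 0.572 -0.7  ] w -0.0002 F [ 0.6 -0.7 -0.4] tilt [-0.002 -0.001 -1.   ]
shift mm [  0.4   0.7 166. ]
cup/vase/stand diff 2.8809171597633134 2.844055944055944 3.004561403508772 pedal 2.9497695852534562
```

View pics/s23.png

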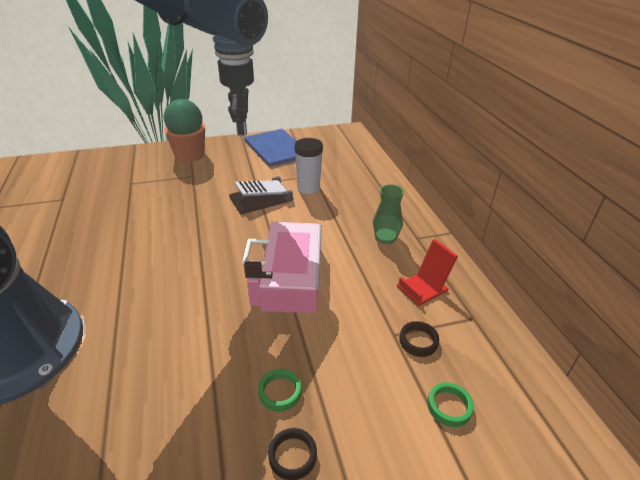

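View pics/t23.png

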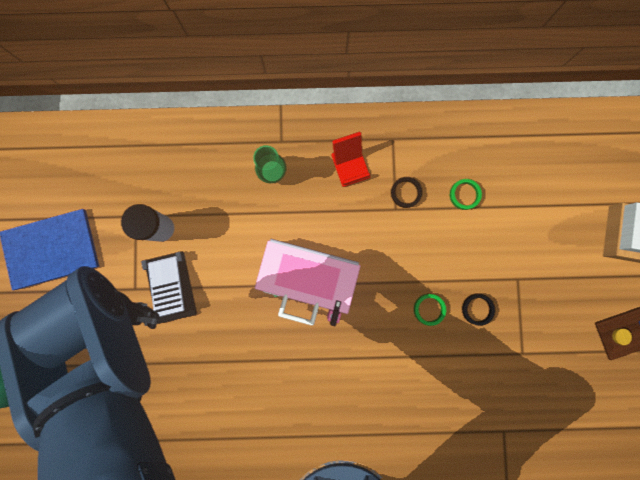

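The box is shut with the button across at side (258,269). The pedal is up again at side (260,193), and the cup, vase and stand are unchanged from the first picture. The arm is clear, so I hand in.

```bash
cd .;python3 -c "
from station import manip
print(manip.hand_in())"
```

```text
the job is handed in; nothing more can be done
None
```

The job is handed in at about 34 s. I turned the turnbutton clear and opened the lid to its stop. The brass and wood bangles were the only ones present, and I laid them flat inside the box. I then shut the lid, turned the button back across it, held the pedal at its stop for about 2 s and let it up.

**Last checks:**
- **Lid:** it lay on the predicted shut outline in both cameras. I had pressed it down until the reaction was 49 N.
- **Turnbutton:** it is at about 1.56 rad, judged from the gripper angle and the pictures.
- **Pedal:** the force rose to between 18 and 24 N at a height of 27 mm, so it was on its stop. The side view after release matched the start picture.
- **Bystanders:** the cup, vase and phone stand differ from the start picture only by image noise.
- **Arm:** it is clear of everything.

**Errors and oddities:**
- My first few moves were written in millimetres instead of metres, so the arm ran at its speed cap. It touched nothing.
- The brass bangle shifted a few millimetres inside the box while I fetched the wood one.
- The bangles cannot be seen once the lid is shut. I last saw both lying flat inside just before closing it.

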